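# Put away the ear defenders and refit the stand's lift-off door

### The arm

A 6-joint arm with a two-finger parallel gripper is mounted at the origin on the work surface. World frame = base frame: x ahead of the robot, y to its left, z up, the work surface at z = 0. Lengths are in m, angles in rad, forces in N, time in s.
With the tool pointing down it reaches from about 0.35 to 0.975 m from the base axis. Payload 4.9 kg.
Tool frame: the origin (TCP) lies midway between the tips of the shut fingers; the grasp point (between the pads) lies 19 mm behind it; z points along the fingers, y is the direction in which the jaws open and shut (so a half turn about z gives the same grasp; the last joint's range is limited). The gripper opens to 85 mm and grips with 20 to 120 N. Pads are 22 mm wide; open, the fingers measure 114 mm over their backs; the gripper's body (76 mm by 85 mm) begins 54 mm behind the grasp point. The pads swing forward as they close: fully open they stand 13 mm farther back than shut.
Start: joints at [0.995, 0.053, 1.613, -0, 1.476, -0.119], TCP at [0.276, 0.561, 0.231] pointing down, gripper open.
Joint ranges: [-3.01, 3.01], [-1.01, 2.22], [0.06, 2.58], [-1.02, 4.17], [0.09, 2.62], [-3.14, 3.14]. Speed limits (rad/s): [2.57, 2.57, 3.14, 3.14, 3.14, 3.14].

### API

Orientations are given as a rotation vector (axis times angle).
In Python, from station import ctrl gives the robot as it stands.
- The arm moves only by the tool jog_arm, never from a script. Its argument "steps" is a list of rows, each an object of numbers: "dx", "dy", "dz": the shift along the world's x, y, z in units of 60 mm (1.0 is 60 mm); "twist": the turn about the world's z in units of 10 degrees (1.0 is 10 degrees). A call has 1 to 5 rows; each row is the pose to reach, as a shift and turn from the pose measured when the call began; what a row does not reach only later rows make up. A row lasts 1/8 s, in which the tool goes at most 62.5 mm and 10.7 degrees, less where a joint would pass 70% of its speed; a pose out of reach is approached as far as the arm can. A call with a gripper value outside its range is refused whole. "gripper" is the closure in counts, from 0 (fully open) to 255 (shut), set as the call begins (left out, the last holds). The fingers move at their own pace and stop on an object; "newtons" is the grip in N (left out, the last holds). Time passes only in rows, so rows that repeat a pose let the fingers close. It gives the time, the measured TCP pose, the force and the opening at its end, in the units of the state.
- ctrl.get_obs(): the state, without advancing time (a new reading comes with each control period).
- ctrl.get_image(name): name is "scene" or "top"; returns a dict with "frame" (400x640x3 uint8, red, green, blue), "range_z" (400x640 float32, m along the optical axis (not along the pixel's ray), 0 where there is no reading), "fx", "fy", "cx", "cy" (pixels), "extrinsics" (4x4, takes a point from camera to world coordinates). Camera axes: x right, y down, z forward; pixel columns grow to the right and rows downward; lengths in m; the calibration is good to about 2 mm. A picture is of the moment at which its call begins.
- ctrl.finish_job(): hands the job in, once; it reports no verdict.
The state is a dict: "t": time; "q": joint angles; "dq": joint speeds; "effort": joint torques, N m; "tool_pos": TCP position; "tool_rot": TCP orientation; "contact_force": force on the tool from outside, world axes, zero at the start; "wrist_torque": the same for the moment, N m; "opening": finger opening in m.
Only numpy, scipy, OpenCV 4.12 (cv2) and the standard library are available. Lean on these libraries where they do the work, as an engineer would, in place of code of your own. Each camera call takes 0.05 s, during which the arm holds its last target.

### The job

The ultrasonic bath is done for today: hang every pair of ear defenders you find on the bench over the rail of the grey storage stand, astride it, crown on the rail and one cup on each side. Then lift the stand's door out of its rack and lower both its knuckles fully onto the stand's two pintle pins, leaving the door hanging closed across the front. Leave the other labware standing where it is.

Things in the scene. Friction and masses are not known exactly. Their poses are not given: they have to be found in the camera images.
- stand: Grey fixed storage stand, open at top, front and rear. Origin: middle of the underside; front is -x, z up. Side walls 8 thick, 165 high, at y = +-144, from x = -90 to 100; rear lip 47 high. The rail runs along y between the walls; the pintle pins stand before the front edge of the +y wall. A rubber stop on the other wall keeps the door from swinging in.
- rail_mid (a point): Middle of the stand's rail, on its centre line: at x = 20, y = 0, z = 155 of the stand. The rail is a steel bar of diameter 16, 280 long, along the stand's y. Axes as the stand's. With the crown on the rail, the ear defenders' origin is 123 below this point; four pairs fit 68 apart, the outer ones 102 from this point.
- pin_low (a point): Lower pintle pin: centre of the pin's foot on its bracket's top, at x = -110, y = 148, z = 60 of the stand. The pin is upright, diameter 10, 24 long, its top 7 tapered. The bracket below is 22 square.
- pin_high (a point): Upper pintle pin, alike, straight above the lower: centre of its foot at x = -110, y = 148, z = 150 of the stand.
- stop (a point): Where the middle of the door's free edge comes when it is hung and closed: at x = -110, y = -140, z = 115 of the stand.
- rack: Fixed grey plastic rack in which the door waits: base 75 by 180 (y), 12 high, with two walls up to z = 72 and a slot 13 wide along y between them, floor of the slot at z = 12. Origin: middle of the underside.
- leaf: The door: light grey panel 10 thick (x), 272 wide (y), 190 high (z), standing upright in the rack; 0.3 to 0.5 kg. Origin: middle of its lower edge; z up. Two steel knuckles stand out from its +y edge (hinge axis x = 0, y = 152). Hung, its lower edge is 20 above the bench; closed, its axes match the stand's. It swings freely. Grip it over its top edge.
- knuckle_low (a point): Lower knuckle: centre of the bore at its underside, at y = 152, z = 40 of the door. The knuckle is a block 26 by 32, 16 high, with an upright through bore of diameter 15. Fully home its underside lies on the pin's bracket.
- knuckle_high (a point): Upper knuckle, alike: at y = 152, z = 130 of the door.
- leaf_edge (a point): Middle of the door's free edge: at y = -136, z = 95 of the door.
- ear0: Ear defenders (all alike, may be absent): rigid black arch standing on two grey cups, 152 wide (x), 54 deep (y), 158 high. Origin: underside, midway between the cups; z up. Cups: |x| = 40..76, z = 0..68; open between them. The crown is a rubber block 60 (x) by 30 (y), z = 131..158; its underside goes on the rail, rail along y. Grip the crown across its 30 mm. 0.15 to 0.3 kg, weight low in the cups.
- crown0 (a point): Middle of the underside of ear0's crown (z = 131 of ear0).
- ear1: Ear defenders (all alike, may be absent): rigid black arch standing on two grey cups, 152 wide (x), 54 deep (y), 158 high. Origin: underside, midway between the cups; z up. Cups: |x| = 40..76, z = 0..68; open between them. The crown is a rubber block 60 (x) by 30 (y), z = 131..158; its underside goes on the rail, rail along y. Grip the crown across its 30 mm. 0.15 to 0.3 kg, weight low in the cups.
- crown1 (a point): Middle of the underside of ear1's crown (z = 131 of ear1).
- ear2: Ear defenders (all alike, may be absent): rigid black arch standing on two grey cups, 152 wide (x), 54 deep (y), 158 high. Origin: underside, midway between the cups; z up. Cups: |x| = 40..76, z = 0..68; open between them. The crown is a rubber block 60 (x) by 30 (y), z = 131..158; its underside goes on the rail, rail along y. Grip the crown across its 30 mm. 0.15 to 0.3 kg, weight low in the cups.
- crown2 (a point): Middle of the underside of ear2's crown (z = 131 of ear2).
- ear3: Ear defenders (all alike, may be absent): rigid black arch standing on two grey cups, 152 wide (x), 54 deep (y), 158 high. Origin: underside, midway between the cups; z up. Cups: |x| = 40..76, z = 0..68; open between them. The crown is a rubber block 60 (x) by 30 (y), z = 131..158; its underside goes on the rail, rail along y. Grip the crown across its 30 mm. 0.15 to 0.3 kg, weight low in the cups.
- crown3 (a point): Middle of the underside of ear3's crown (z = 131 of ear3).
- wash_a: Bystander: white wash bottle, diameter 62, 175 high, with a spout. Origin: centre of its underside. Leave it standing.
- wash_b: Bystander: another such wash bottle. Origin: centre of its underside. Leave it standing.
- beaker: Bystander: glass beaker, diameter 68, 85 high. Origin: centre of its underside. Leave it standing.
- cylinder: Bystander: clear measuring cylinder, foot diameter 60, 155 high. Origin: centre of its underside. Leave it standing.
- funnel: Bystander: white funnel standing on its mouth, diameter 76, 85 high. Origin: centre of its underside. Leave it standing.
- jar: Bystander: amber jar, diameter 56, 75 high. Origin: centre of its underside. Leave it standing.

How it is judged:
On the way, in this order (a step that is already met when the one before it is completed fails the run):
1. all the ear defenders hang astride the rail (x of crown0 in the frame of rail_mid between -0.03 and 0.03 m and y of crown0 in the frame of rail_mid between -0.135 and 0.135 m and z of crown0 in the frame of rail_mid between -0.004 and 0.02 m and angle between each of ear0, ear1, ear2, ear3's own z axis and vertical below 0.4 rad and angle between the y axis of each of ear0, ear1, ear2, ear3 and the y axis of stand, either way round below 1.2 rad and linear speed of each of ear0, ear1, ear2, ear3 below 0.03 m/s and x of crown1 in the frame of rail_mid between -0.03 and 0.03 m and y of crown1 in the frame of rail_mid between -0.135 and 0.135 m and z of crown1 in the frame of rail_mid between -0.004 and 0.02 m and x of crown2 in the frame of rail_mid between -0.03 and 0.03 m and y of crown2 in the frame of rail_mid between -0.135 and 0.135 m and z of crown2 in the frame of rail_mid between -0.004 and 0.02 m and x of crown3 in the frame of rail_mid between -0.03 and 0.03 m and y of crown3 in the frame of rail_mid between -0.135 and 0.135 m and z of crown3 in the frame of rail_mid between -0.004 and 0.02 m), for 0.3 s.
2. both of the door's knuckles are home on the pins and the door is closed (horizontal distance between knuckle_low and pin_low below 0.006 m and horizontal distance between knuckle_high and pin_high below 0.006 m and z of knuckle_low in the frame of pin_low between -0.004 and 0.004 m and z of knuckle_high in the frame of pin_high between -0.004 and 0.004 m and angle between leaf's own z axis and vertical below 0.15 rad and horizontal distance between leaf_edge and stop below 0.05 m), for 0.2 s.
At the end, for the whole second after the job is handed in: Every pair present hangs at rest astride the rail: crown within 30 mm of its line and on it, lean under 0.4 rad, yaw within 1.2. Both knuckles within 6 mm of the pin axes and 4 mm of the brackets; door upright within 0.15 rad, at rest, free edge within 50 mm of closed (all of step 1 and all of step 2 and linear speed of leaf below 0.03 m/s); the robot touches nothing.
It fails at once if a piece of labware standing by is knocked over or pushed more than 5 cm (angle between any of wash_a, wash_b, beaker, cylinder, funnel, jar's own z axis and vertical above 0.6 rad or distance of any of wash_a, wash_b, beaker, cylinder, funnel, jar from where it was at the start of the episode above 0.05 m).
Of ear0, ear1, ear2, ear3 only 3 to 4 are there at a start; the rules pass over those that are not, and their reading is None.
At some moment in a run one of ear0, ear1, ear2, ear3 may be knocked a few centimetres aside while the robot is not near it.
It also fails if it takes over 210 s, if anything falls off the work surface, if the arm or the gripper's body presses on something with over 40 N, if the wrist force passes 120 N, or if a joint passes its speed limit or range.

## Working session

There is one attempt and no reset: what is moved stays moved. The work goes in short steps, Python scripts to look and compute and a tool call to move; the robot and the scene stay as the last step left them, time stands still between calls to the robot, and variables do not carry over. Pictures are saved under pics/ and viewed, and the job is handed in when it is done.

Besides the shell and the picture viewer there is one more tool, called after "Call:" in YAML: its name, and indented under it one key for each argument. jog_arm: Moves the arm, as the interface text tells. Its arguments: {"type":"object","properties":{"steps":{"type":"array"},"gripper":{"type":"number"},"newtons":{"type":"number"}},"required":["steps"]}

```bash
ls; mkdir -p pics; cat > h.py <<'E'
import numpy as np, cv2
from station import ctrl
def grab(n):
    im=ctrl.get_image(n)
    K=(im['fx'],im['fy'],im['cx'],im['cy'])
    d=im['range_z'];v,u=np.mgrid[0:400,0:640]
    P=np.stack([(u-K[2])*d/K[0],(v-K[3])*d/K[1],d],-1)
    E=im['extrinsics'];W=P@E[:3,:3].T+E[:3,3]
    W[d==0]=np.nan
    return im,W
def save(im,name,s=1):
    cv2.imwrite('pics/'+name,cv2.resize(im['frame'][:,:,::-1],None,fx=s,fy=s))
E
python3 - <<'E'
from h import *
for n in('scene','top'):
    im,W=grab(n);save(im,n+'0.png',1.25);print(n,im['fx'],im['cx'],im['cy'],im['extrinsics'].round(3).tolist())
o=ctrl.get_obs();print({k:np.round(v,3) for k,v in o.items()})
E
```

```text
pics
scene 407.10588621480673 320.45086131062055 203.1921927232158 [[-0.484, 0.643, -0.593, 1.231], [0.875, 0.362, -0.321, 0.431], [0.008, -0.675, -0.738, 1.088], [0.0, 0.0, 0.0, 1.0]]
top 395.55569455384125 318.6122796208156 202.20399506297414 [[0.011, -0.998, 0.065, 0.411], [-1.0, -0.01, 0.016, 0.014], [-0.015, -0.065, -0.998, 1.255], [0.0, 0.0, 0.0, 1.0]]
{'t': np.float64(0.1), 'q': array([ 0.995,  0.053,  1.614, -0.   ,  1.476, -0.119]), 'dq': array([ 0.   , -0.001, -0.004, -0.001, -0.004, -0.   ]), 'effort': array([ 1.0000e-03, -3.9490e+01, -3.7136e+01, -0.0000e+00,  4.0000e-03,
        0.0000e+00]), 'tool_pos': array([0.275, 0.56 , 0.23 ]), 'tool_rot': array([-7.110e-01, -3.059e+00,  3.000e-03]), 'contact_force': array([ 0.143, -0.568,  0.365]), 'wrist_torque': array([ 0.009, -0.005,  0.001]), 'opening': np.float64(0.086)}
```

View pics/scene0.png

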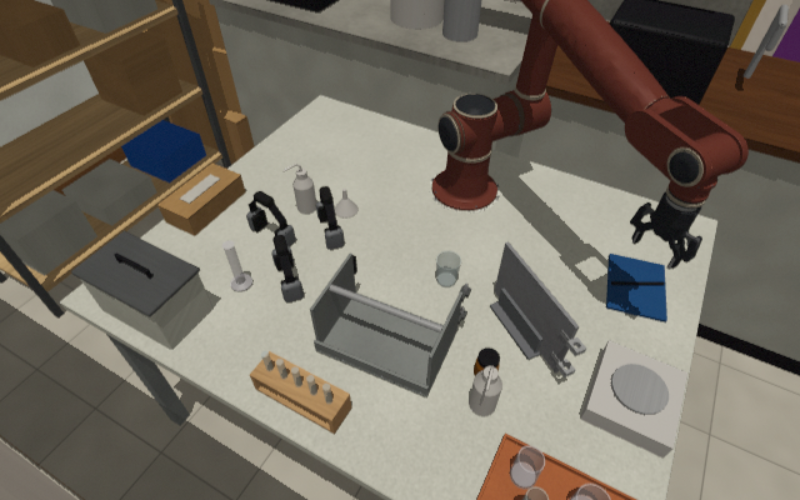

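View pics/top0.png

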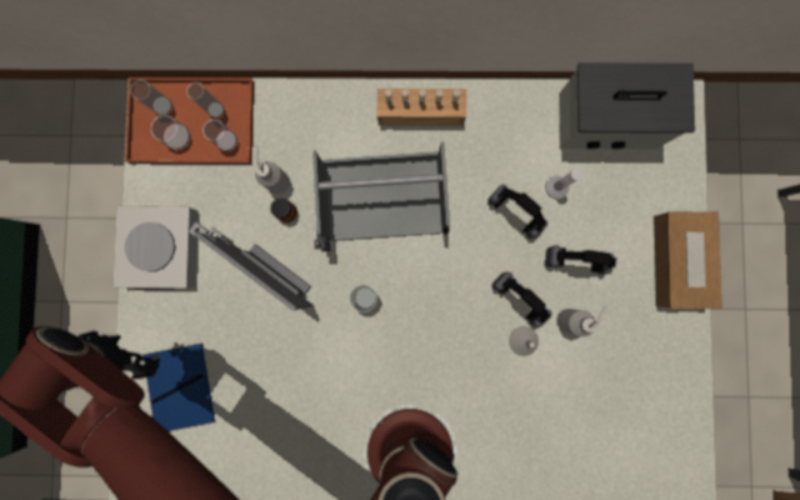

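The scene shows three ear defenders (top view px ~(518,210), (580,260), (521,300)). The stand is at (382,195), the door in its rack at (255,265), bottles, jar, beaker, cylinder and funnel around. The small black spot on the stand's right wall is the rubber stop. Next I measure.

```bash
cat > meas.py <<'E'
from h import *
def ears(verbose=True):
    out={}
    for n in('top','scene'):
        im,W=grab(n);f=im['frame'].astype(int)
        z=W[:,:,2]
        m=(f.max(2)<75)&(z>0.02)&(z<0.19)&(W[:,:,1]<-0.1)&(W[:,:,0]>.2)&(W[:,:,0]<.76)
        m=cv2.morphologyEx(m.astype(np.uint8),cv2.MORPH_CLOSE,np.ones((5,5)))
        N,L,S,C=cv2.connectedComponentsWithStats(m)
        for i in range(1,N):
            if S[i,4]<40: continue
            p=W[(L==i)&np.isfinite(z)]
            c=p[p[:,2]>0.145]
            r=dict(px=C[i].round(),n=S[i,4],mean=p[:,:2].mean(0).round(3),zmax=np.nanpercentile(p[:,2],98).round(3),nc=len(c))
            if len(c)>8:
                rr=cv2.minAreaRect((c[:,:2]*1000).astype(np.float32))
                r['crown']=np.round(rr[0],1),np.round(rr[1],1),round(rr[2],1)
                r['cmean']=(c[:,:2].mean(0)*1000).round(1)
            q=p[:,:2]-p[:,:2].mean(0);w,v=np.linalg.eigh(q.T@q);r['axis']=np.degrees(np.arctan2(v[1,1],v[0,1])).round(1)
            print(n,r)
if __name__=='__main__': ears()
E
python3 meas.py
python3 - <<'E'
from h import *
im,W=grab('top')
z=W[:,:,2]
for (u,v) in [(414,168),(464,206),(417,240),(460,258),(418,272),(447,150),(299,145),(215,140),(226,168),(292,240)]:
    print(u,v,W[v,u].round(3))
c=im['frame'][60:290,120:520][:,:,::-1]
cv2.imwrite('pics/c0.png',cv2.resize(c,None,fx=2,fy=2,interpolation=cv2.INTER_CUBIC))
E
```

```text
top {'px': array([510., 105.]), 'n': np.int32(154), 'mean': array([ 0.759, -0.504]), 'zmax': np.float64(0.164), 'nc': 152, 'crown': (array([ 759.1, -495.9]), array([  4. , 242.8]), 0.3), 'cmean': array([ 759.1, -503.6]), 'axis': np.float64(90.2)}
top {'px': array([474., 116.]), 'n': np.int32(57), 'mean': array([ 0.754, -0.437]), 'zmax': np.float64(0.078), 'nc': 0, 'axis': np.float64(85.9)}
top {'px': array([494., 117.]), 'n': np.int32(57), 'mean': array([ 0.754, -0.497]), 'zmax': np.float64(0.078), 'nc': 0, 'axis': np.float64(85.8)}
top {'px': array([417., 168.]), 'n': np.int32(650), 'mean': array([ 0.589, -0.255]), 'zmax': np.float64(0.161), 'nc': 206, 'crown': (array([ 593.7, -258.3]), array([59.2, 28.3]), 50.7), 'cmean': array([ 593.1, -256.9]), 'axis': np.float64(48.3)}
top {'px': array([530., 209.]), 'n': np.int32(665), 'mean': array([ 0.476, -0.61 ]), 'zmax': np.float64(0.07), 'nc': 0, 'axis': np.float64(-179.9)}
top {'px': array([465., 207.]), 'n': np.int32(662), 'mean': array([ 0.475, -0.391]), 'zmax': np.float64(0.16), 'nc': 215, 'crown': (array([ 475.8, -408.3]), array([59.
[... 968 characters left out ...]
np.float64(0.16), 'nc': 105, 'crown': (array([ 385.4, -267.3]), array([59.5, 27.5]), 48.2), 'cmean': array([ 388.8, -263.6]), 'axis': np.float64(50.7)}
scene {'px': array([221., 193.]), 'n': np.int32(1284), 'mean': array([ 0.546, -0.326]), 'zmax': np.float64(0.159), 'nc': 256, 'crown': (array([ 537.5, -331.6]), array([251.6,  45.8]), 54.2), 'cmean': array([ 547.4, -324.7]), 'axis': np.float64(53.5)}
414 168 [ 0.604 -0.269  0.001]
464 206 [ 0.477 -0.379  0.136]
417 240 [ 0.38  -0.245  0.139]
460 258 [ 0.33  -0.373  0.113]
418 272 [ 0.281 -0.271  0.042]
447 150 [ 0.655 -0.362  0.043]
299 145 [0.642 0.087 0.161]
215 140 [0.662 0.333 0.128]
226 168 [0.589 0.313 0.073]
292 240 [0.372 0.116 0.006]
```

View pics/c0.png

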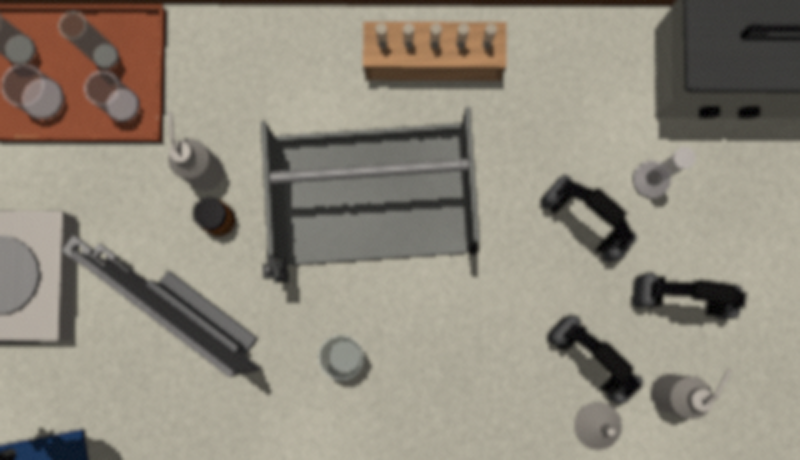

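```bash
cat > st.py <<'E'
from h import *
def rect(p): 
    r=cv2.minAreaRect((p[:,:2]*1000).astype(np.float32)); return np.round(r[0],1),np.round(r[1],1),round(r[2],2)
for n in('top','scene'):
    im,W=grab(n);x,y,z=W[...,0],W[...,1],W[...,2]
    m=(x>.45)&(x<.85)&(y>-.16)&(y<.22)&(z>.158)&(z<.168)
    p=W[m];print(n,len(p),rect(p))
    vis=im['frame'].copy();vis[m]=[255,0,0]
    # walls: split by y
    for s in(-1,1):
        q=p[(s*(p[:,1]-.04)>.12)]
        if len(q)>10:print(' wall',s,len(q),rect(q),q.mean(0).round(4))
    q=p[abs(p[:,1]-.04)<.10]
    if len(q)>10:
        c=np.polyfit(q[:,1],q[:,0],1);print(' rail slope',np.degrees(np.arctan(c[0])).round(2),'x at y',q[:,1].mean().round(3),np.polyval(c,q[:,1].mean()).round(4),len(q),rect(q))
    m=(x>.3)&(x<.7)&(y>.12)&(y<.5)&(z>.19)&(z<.21)
    p=W[m];print(' door',len(p),rect(p),p.mean(0).round(4),cv2.fitLine((p[:,:2]*1000).astype(np.float32),cv2.DIST_HUBER,0,1,1).ravel().round(3)); vis[m]=[0,255,0]
    m=(x>.3)&(x<.75)&(y>.1)&(y<.5)&(z>.06)&(z<.08);vis[m]=[0,0,255]
    c=vis[60:290,120:420] if n=='top' else vis[170:330,230:500]
    cv2.imwrite('pics/st_%s.png'%n,cv2.resize(c[:,:,::-1],None,fx=2.6,fy=2.6,interpolation=cv2.INTER_NEAREST))
E
python3 st.py
```

```text
top 847 (array([614.4,  71.4]), array([210.9, 297.2]), 4.7)
 wall 1 253 (array([603.1, 188.9]), array([211.,  59.]), 1.12) [0.6104 0.2048 0.1636]
 rail slope -4.26 x at y 0.039 0.6437 353 (array([643.7,  40.6]), array([ 15.9, 198.9]), 4.31)
 door 436 (array([437.1, 358.8]), array([271.3,  10.8]), 53.99) [0.4369 0.3575 0.2011] [  0.591   0.806 437.063 357.215]
scene 748 (array([617.4,  72.6]), array([211.6, 301.1]), 4.47)
 wall 1 236 (array([606.6, 189.7]), array([211.8,  58.7]), 0.92) [0.6144 0.2041 0.1634]
 rail slope -4.93 x at y 0.042 0.6492 300 (array([654.3,  25.4]), array([ 74.6, 220.2]), 24.26)
 door 461 (array([440.9, 358.7]), array([270.2,  13.8]), 53.83) [0.4475 0.3654 0.1992] [  0.592   0.806 448.429 364.941]
```

View pics/st_top.png

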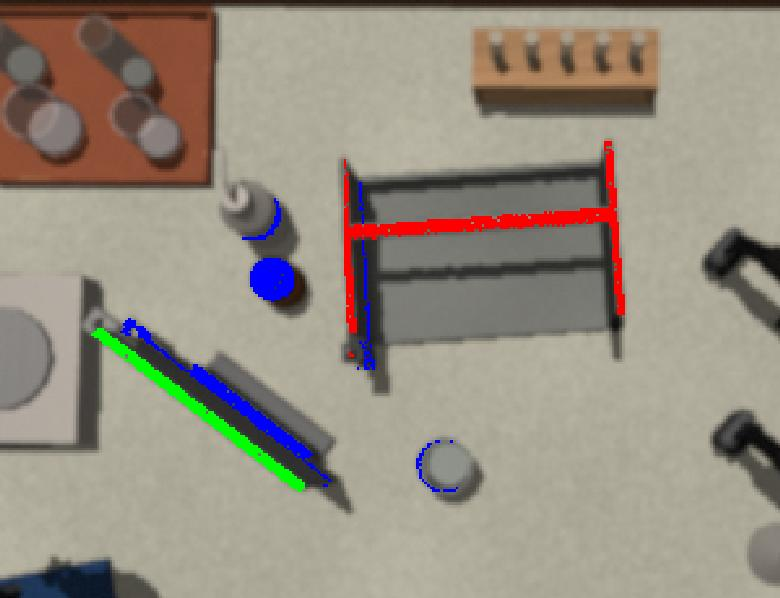

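View pics/st_scene.png

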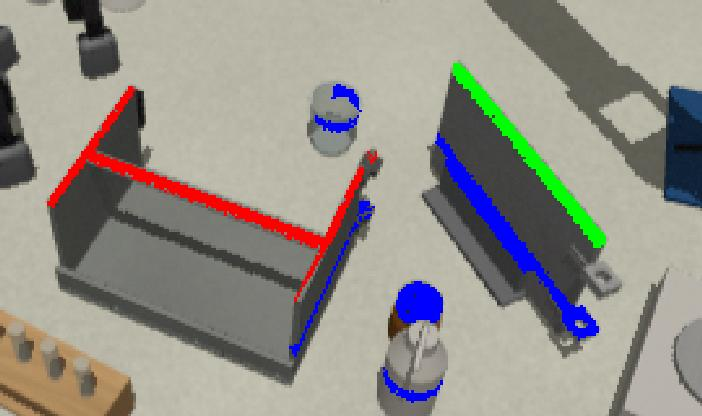

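```bash
cat > st2.py <<'E'
from h import *
t=np.radians(4.4);R=np.array([[np.cos(t),-np.sin(t)],[np.sin(t),np.cos(t)]])
O=np.array([.625,.04])
for n in('top','scene'):
    im,W=grab(n)
    S=(W[...,:2]-O)@R; a,b,z=S[...,0]*1e3,S[...,1]*1e3,W[...,2]*1e3
    def pr(l,m): 
        if m.sum()>3: print(n,l,m.sum(),'a',np.percentile(a[m],[2,50,98]).round(1),'b',np.percentile(b[m],[2,50,98]).round(1),'z',np.median(z[m]).round(1))
    pr('rail',(z>158)&(z<168)&(abs(b)<110)&(abs(a-20)<40))
    for s in(-1,1): pr('wall%d'%s,(z>160)&(z<168)&(abs(b*s-146)<25)&(abs(a-5)<80))
    for s in(-1,1): pr('wallends%d'%s,(z>160)&(z<168)&(abs(b*s-146)<25)&(abs(a)<106))
    pr('pinhi',(z>168)&(z<180)&(abs(b-148)<25)&(abs(a+110)<25))
    pr('brhi',(z>145)&(z<155)&(abs(b-148)<25)&(abs(a+110)<20))
    pr('brlo',(z>55)&(z<64)&(abs(b-148)<25)&(abs(a+110)<20))
    pr('stop',(z>90)&(z<140)&(abs(b+140)<25)&(abs(a+105)<25))
    for s in(-1,1):
        m=(z>160)&(z<168)&(abs(b*s-146)<25)&(abs(a-5)<80)
        c=np.polyfit(a[m],b[m],1);print('  wall dir corr deg',np.degrees(np.arctan(c[0])).round(2))
    m=(z>158)&(z<168)&(abs(b)<110)&(abs(a-20)<15); c=np.polyfit(b[m],a[m],1);print('  rail corr',-np.degrees(np.arctan(c[0])).round(2))
E
python3 st2.py
```

```text
top rail 403 a [10.1 18.4 31.5] b [-108.8   -6.9  105. ] z 161.9
top wall1 70 a [12.7 18.5 25.1] b [121.7 144.1 168.9] z 163.0
top wallends1 70 a [12.7 18.5 25.1] b [121.7 144.1 168.9] z 163.0
top brhi 13 a [-118.7 -105.3  -92.5] b [169.8 170.8 172.8] z 150.6
top brlo 14 a [-120.9 -104.9  -91.6] b [169.7 170.9 172.9] z 60.4Traceback (most recent call last):
  File "st2.py", line 18, in <module>
    c=np.polyfit(a[m],b[m],1);print('  wall dir corr deg',np.degrees(np.arctan(c[0])).round(2))
    raise TypeError("expected non-empty vector for x")
TypeError: expected non-empty vector for x
```

```bash
sed -i 's/O=np.array.*/O=np.array([.622,.073])/' st2.py; python3 st2.py
```

```text
top rail 375 a [11.9 18.8 26.4] b [-104.9    1.3  103.9] z 161.7
top wall-1 181 a [-69.5  15.2  80.3] b [-148.8 -143.9 -123.2] z 164.1
top wall1 186 a [-71.8  14.2  79.9] b [123.8 141.9 146.9] z 164.1
top wallends-1 209 a [-86.1  14.3  94.4] b [-148.8 -143.9 -124.1] z 164.4
top wallends1 218 a [-86.3  13.9  93.6] b [124.4 142.  147. ] z 164.1
top pinhi 9 a [-113.8 -109.1 -106.3] b [142.6 147.3 150.6] z 169.4
top brhi 67 a [-120.9 -107.2  -90.3] b [136.5 144.9 157. ] z 150.1
top brlo 40 a [-121.1 -105.9  -90.2] b [136.4 142.4 155.9] z 60.2
top stop 13 a [-101.5 -100.2  -83. ] b [-147.2 -140.6 -138.7] z 118.8
  wall dir corr deg 0.68
  wall dir corr deg -0.94
  rail corr -0.0
scene rail 328 a [16.5 24.6 31. ] b [-104.3    3.9  106.1] z 161.7
scene wall-1 154 a [-69.6  19.9  82.2] b [-150.1 -143.8 -123.9] z 163.9
scene wall1 171 a [-69.2  20.3  82.7] b [123.2 141.4 146. ] z 164.3
scene wallends-1 181 a [-81.5  21.   99.5] b [-150.2 -143.9 -125. ] z 163.8
scene wallends1 211 a [-104.4   21.6   99.4] b [123.5 142.  146.2] z 164.3
scene pinhi 5 a [-108.2 -105.7 -105.5] b [144.1 146.9 149.5] z 170.4
scene brhi 42 a [-117.6 -103.4  -91.7] b [135.7 149.2 157.1] z 150.5
scene brlo 30 a [-117.9 -102.3  -90.8] b [144.3 150.6 157. ] z 60.1
scene stop 41 a [-98.6 -89.3 -80.8] b [-144.1 -140.8 -138.6] z 115.7
  wall dir corr deg 0.99
  wall dir corr deg -0.55
  rail corr 0.11
```

Call:
jog_arm:
  steps:
    - {"dx":0.2,"dy":-0.6,"dz":0.7,"twist":-1}
    - {"dx":0.5,"dy":-1.4,"dz":1.2,"twist":-2}
    - {"dx":0.9,"dy":-2.3,"dz":1.5,"twist":-3}
    - {"dx":1.2,"dy":-3.2,"dz":1.5,"twist":-4}
    - {"dx":1.6,"dy":-4.1,"dz":1.5,"twist":-5}
  gripper: 0

```text
t: 1.12
tool_pos: [0.372, 0.3134, 0.322]
tool_rot: [1.944, 2.467, 0.003]
contact_force: [1.3, -0.3, 0.3]
opening: 0.086
```

Call:
jog_arm:
  steps:
    - {"dx":0.4,"dy":-0.9,"twist":-1}
    - {"dx":0.8,"dy":-1.8,"twist":-2}
    - {"dx":1.2,"dy":-2.7,"twist":-3}
    - {"dx":1.6,"dy":-3.6,"twist":-4}
    - {"dx":2.0,"dy":-4.5,"twist":-5}

```text
validation failed for argument at $.st...
```

Call:
jog_arm:
  steps:
    - {"dx":0.4,"dy":-0.9,"dz":0,"twist":-1}
    - {"dx":0.8,"dy":-1.8,"dz":0,"twist":-2}
    - {"dx":1.2,"dy":-2.7,"dz":0,"twist":-3}
    - {"dx":1.6,"dy":-3.6,"dz":0,"twist":-4}
    - {"dx":2.0,"dy":-4.5,"dz":0,"twist":-5}

```text
t: 1.75
tool_pos: [0.4925, 0.0415, 0.3224]
tool_rot: [2.807, 1.406, 0.004]
contact_force: [0.2, 0.2, 0.3]
opening: 0.0853
```

Call:
jog_arm:
  steps:
    - {"dx":0.4,"dy":-0.9,"dz":-0.2,"twist":-0.3}
    - {"dx":0.7,"dy":-1.8,"dz":-0.5,"twist":-0.3}
    - {"dx":1.05,"dy":-2.7,"dz":-0.8,"twist":-0.3}
    - {"dx":1.4,"dy":-3.6,"dz":-1,"twist":-0.3}
    - {"dx":1.6,"dy":-4.2,"dz":-1.2,"twist":-0.3}

```text
t: 2.38
tool_pos: [0.5888, -0.213, 0.2497]
tool_rot: [2.844, 1.33, 0.003]
contact_force: [0.1, -0.0, 0.1]
opening: 0.0856
```

```bash
cat > now.py <<'E'
from h import *
import sys
def tool():
    o=ctrl.get_obs();r=o['tool_rot'];R,_=cv2.Rodrigues(np.array(r));jaw=np.degrees(np.arctan2(R[1,1],R[0,1]))
    return o,jaw,R
def to(x,y,z=None,jawt=None):
    o,jaw,R=tool();p=o['tool_pos']
    d=[(x-p[0])/.06,(y-p[1])/.06,((z-p[2])/.06 if z else 0)]
    tw=((jawt-jaw+90)%180-90)/10 if jawt is not None else 0
    print('t',round(o['t'],2),'pos',p.round(4),'jaw',jaw.round(1),'tilt',R[:,2].round(3),'open',round(float(o['opening']),4),'F',np.round(o['contact_force'],1),'need',np.round(d,2),'twist',round(tw,2))
if __name__=='__main__':
    a=[float(v) for v in sys.argv[1:]]
    to(*a) if a else to(0,0)
E
python3 meas.py; python3 now.py .596 -.258 .125 -40
```

```text
top {'px': array([508., 105.]), 'n': np.int32(150), 'mean': array([ 0.759, -0.499]), 'zmax': np.float64(0.164), 'nc': 149, 'crown': (array([ 759. , -487.7]), array([  4.3, 232.1]), 0.3), 'cmean': array([ 759. , -498.6]), 'axis': np.float64(90.1)}
top {'px': array([474., 116.]), 'n': np.int32(57), 'mean': array([ 0.753, -0.437]), 'zmax': np.float64(0.079), 'nc': 0, 'axis': np.float64(87.4)}
top {'px': array([494., 116.]), 'n': np.int32(58), 'mean': array([ 0.754, -0.497]), 'zmax': np.float64(0.078), 'nc': 0, 'axis': np.float64(87.4)}
top {'px': array([397., 158.]), 'n': np.int32(74), 'mean': array([ 0.624, -0.203]), 'zmax': np.float64(0.102), 'nc': 0, 'axis': np.float64(143.5)}
top {'px': array([429., 174.]), 'n': np.int32(165), 'mean': array([ 0.568, -0.285]), 'zmax': np.float64(0.16), 'nc': 58, 'crown': (array([ 576.9, -268.8]), array([19.2, 32. ]), 0.1), 'cmean': array([ 578.2, -268.8]), 'axis': np.float64(58.1)}
top {'px': array([530., 209.]), 'n': np.int32(628), 'mean': array([ 0.477, -0.61 ]), 'zmax': np.float64(0.068), 'nc': 0, 'axis': np.float64(-180.0)}
top {'px': array([476.
[... 549 characters left out ...]
0.248]), 'zmax': np.float64(0.159), 'nc': 102, 'crown': (array([ 385. , -267.4]), array([62.7, 27.9]), 45.9), 'cmean': array([ 387.8, -264.5]), 'axis': np.float64(50.9)}
scene {'px': array([204., 174.]), 'n': np.int32(177), 'mean': array([ 0.485, -0.456]), 'zmax': np.float64(0.112), 'nc': 3, 'axis': np.float64(50.3)}
scene {'px': array([228., 204.]), 'n': np.int32(853), 'mean': array([ 0.579, -0.271]), 'zmax': np.float64(0.159), 'nc': 138, 'crown': (array([ 599.1, -258.9]), array([60.7, 29.3]), 51.0), 'cmean': array([ 601.9, -254.7]), 'axis': np.float64(-136.8)}
t 2.48 pos [ 0.588  -0.2136  0.2479] jaw -40.0 tilt [-0.  0. -1.] open 0.0857 F [-0.6  0.7 -0.4] need [ 0.13 -0.74 -2.05] twist 0.0
```

Call:
jog_arm:
  steps:
    - {"dx":0.13,"dy":-0.74,"dz":-0.3,"twist":0.1}
    - {"dx":0.13,"dy":-0.74,"dz":-1,"twist":0.1}
    - {"dx":0.13,"dy":-0.74,"dz":-1.7,"twist":0.1}
    - {"dx":0.13,"dy":-0.74,"dz":-2.05,"twist":0.1}
    - {"dx":0.13,"dy":-0.74,"dz":-2.05,"twist":0.1}

```text
t: 3.1
tool_pos: [0.595, -0.2569, 0.1234]
tool_rot: [-2.833, -1.352, 0.003]
contact_force: [0.5, -0.9, 0.3]
opening: 0.0855
```

Call:
jog_arm:
  steps:
    - {"dx":0,"dy":0,"dz":0,"twist":0}
    - {"dx":0,"dy":0,"dz":0,"twist":0}
    - {"dx":0,"dy":0,"dz":0,"twist":0}
    - {"dx":0,"dy":0,"dz":0,"twist":0}
    - {"dx":0,"dy":0,"dz":0,"twist":0}
  gripper: 255
  newtons: 50

```text
t: 3.72
tool_pos: [0.596, -0.2574, 0.125]
tool_rot: [-2.835, -1.352, 0.0]
contact_force: [1.2, -0.1, 5.7]
opening: 0.0298
```

Call:
jog_arm:
  steps:
    - {"dx":0,"dy":0,"dz":0.4,"twist":0}
    - {"dx":0,"dy":0,"dz":1.2,"twist":0}
    - {"dx":0,"dy":0,"dz":2.1,"twist":0}
    - {"dx":0,"dy":0,"dz":3,"twist":0}
    - {"dx":0,"dy":0,"dz":3.6,"twist":0}

```text
t: 4.35
tool_pos: [0.5958, -0.2574, 0.3428]
tool_rot: [-2.835, -1.353, 0.0]
contact_force: [-0.6, 0.0, -3.2]
opening: 0.0294
```

```bash
python3 - <<'E'
from h import *
for n in('top','scene'):
    im,W=grab(n);save(im,n+'1.png',1.25)
E
python3 now.py .643 .0735 .34 94.4
```

```text
t 4.45 pos [ 0.5971 -0.2581  0.3459] jaw -39.0 tilt [ 0.006 -0.003 -1.   ] open 0.0294 F [ 0.8 -0.6 -2. ] need [ 0.76  5.53 -0.1 ] twist -4.66
```

View pics/scene1.png

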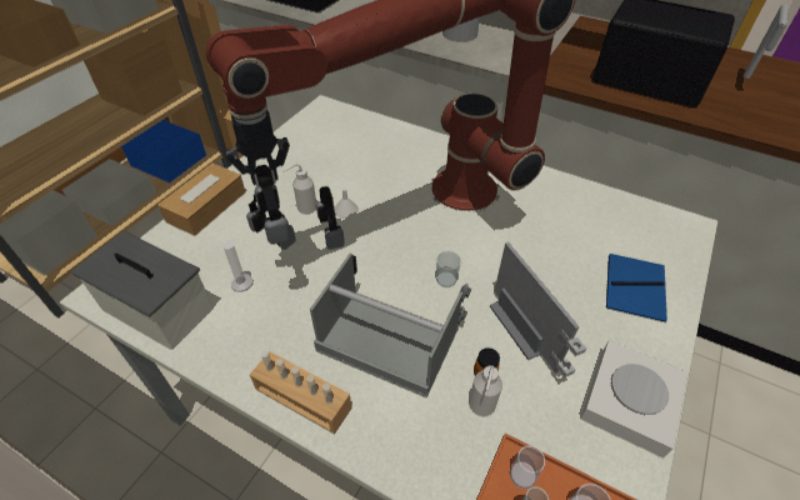

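View pics/top1.png

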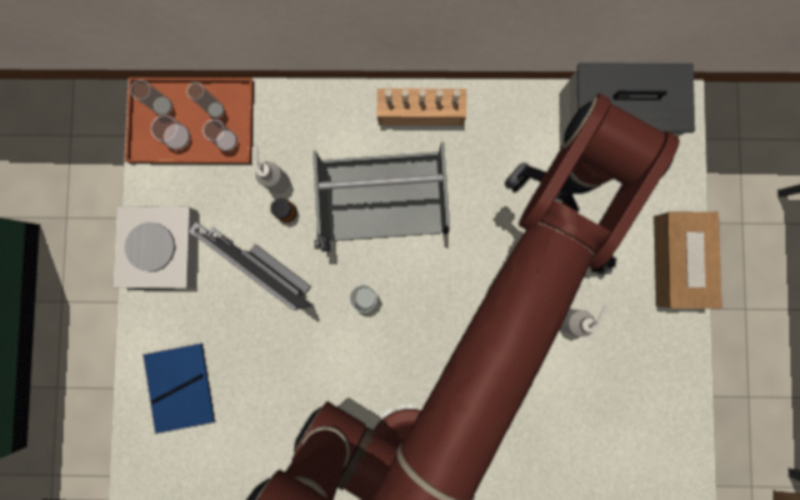

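The ear hangs level in the gripper, clear of everything. Moving it over the +y slot.

Call:
jog_arm:
  steps:
    - {"dx":0.05,"dy":0.5,"dz":0,"twist":-0.5}
    - {"dx":0.1,"dy":1.3,"dz":0,"twist":-1.4}
    - {"dx":0.2,"dy":2.1,"dz":0,"twist":-2.3}
    - {"dx":0.3,"dy":2.9,"dz":0,"twist":-3.2}
    - {"dx":0.4,"dy":3.6,"dz":0,"twist":-4}

```text
t: 5.08
tool_pos: [0.62, -0.0403, 0.3414]
tool_rot: [3.123, 0.294, -0.007]
contact_force: [1.3, 0.9, -1.5]
opening: 0.0297
```

```bash
python3 now.py .6345 .1535 .34 94.4
```

```text
t 5.08 pos [ 0.62   -0.0403  0.3414] jaw -79.2 tilt [-0.004 -0.005 -1.   ] open 0.0297 F [ 1.3  0.9 -1.5] need [ 0.24  3.23 -0.02] twist -0.64
```

Call:
jog_arm:
  steps:
    - {"dx":0.1,"dy":0.8,"dz":0,"twist":-0.3}
    - {"dx":0.15,"dy":1.6,"dz":0,"twist":-0.64}
    - {"dx":0.2,"dy":2.4,"dz":0,"twist":-0.64}
    - {"dx":0.24,"dy":3.0,"dz":0,"twist":-0.64}
    - {"dx":0.24,"dy":3.23,"dz":0,"twist":-0.64}

```text
t: 5.7
tool_pos: [0.6331, 0.1553, 0.3371]
tool_rot: [3.134, 0.123, -0.017]
contact_force: [0.5, -0.7, -3.0]
opening: 0.0294
```

```bash
python3 - <<'E'
from h import *
for n in('top','scene'):
    im,W=grab(n);c=im['frame'][:,:,::-1]
    c=c[60:290,200:440] if n=='top' else c[120:330,220:460]
    cv2.imwrite('pics/p2%s.png'%n,cv2.resize(c,None,fx=2.5,fy=2.5,interpolation=cv2.INTER_CUBIC))
E
python3 now.py .6345 .1535 .34 94.4
```

```text
t 5.8 pos [0.6335 0.1544 0.3383] jaw -85.5 tilt [-0.009 -0.006 -1.   ] open 0.0293 F [-0.1 -0.4 -2. ] need [ 0.02 -0.01  0.03] twist -0.01
```

View pics/p2scene.png

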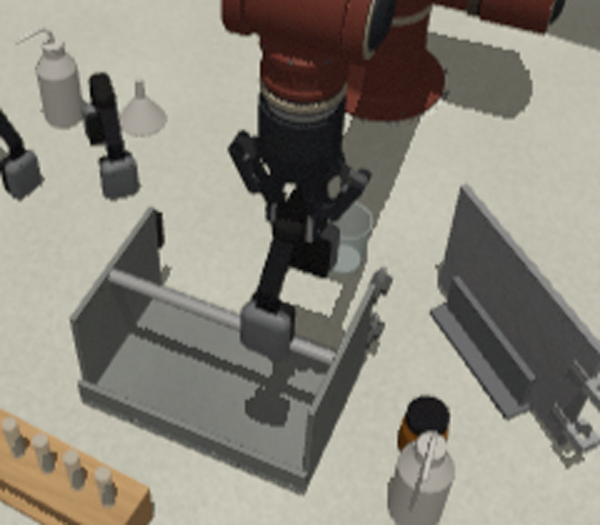

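The ear is above the rail near the +y wall (crop px (280,270)), long side across the rail. Lowering.

Call:
jog_arm:
  steps:
    - {"dx":0,"dy":0,"dz":-0.6,"twist":0}
    - {"dx":0,"dy":0,"dz":-1.3,"twist":0}
    - {"dx":0,"dy":0,"dz":-2.0,"twist":0}
    - {"dx":0,"dy":0,"dz":-2.6,"twist":0}
    - {"dx":0,"dy":0,"dz":-2.8,"twist":0}

```text
t: 6.42
tool_pos: [0.6312, 0.1525, 0.1659]
tool_rot: [3.133, 0.119, -0.025]
contact_force: [-0.8, -0.9, -2.9]
opening: 0.0293
```

Call:
jog_arm:
  steps:
    - {"dx":0,"dy":0,"dz":-0.1,"twist":0}
    - {"dx":0,"dy":0,"dz":-0.15,"twist":0}
    - {"dx":0,"dy":0,"dz":-0.2,"twist":0}
    - {"dx":0,"dy":0,"dz":-0.22,"twist":0}

```text
t: 6.92
tool_pos: [0.6324, 0.1522, 0.1623]
tool_rot: [3.132, 0.119, -0.021]
contact_force: [-17.7, -3.2, 26.7]
opening: 0.0292
```

```bash
cat > look.py <<'E'
from h import *
import sys
k=sys.argv[1]
for n in('top','scene'):
    im,W=grab(n);c=im['frame'][:,:,::-1]
    c=c[60:290,150:440] if n=='top' else c[120:330,220:480]
    cv2.imwrite('pics/%s%s.png'%(k,n),cv2.resize(c,None,fx=2.7,fy=2.7,interpolation=cv2.INTER_CUBIC))
E
python3 look.py p3; python3 now.py
```

```text
t 7.03 pos [0.6323 0.1522 0.1623] jaw -85.6 tilt [-0.013 -0.007 -1.   ] open 0.0295 F [-16.4  -2.4  23.6] need [-10.54  -2.54   0.  ] twist 0
```

View pics/p3scene.png

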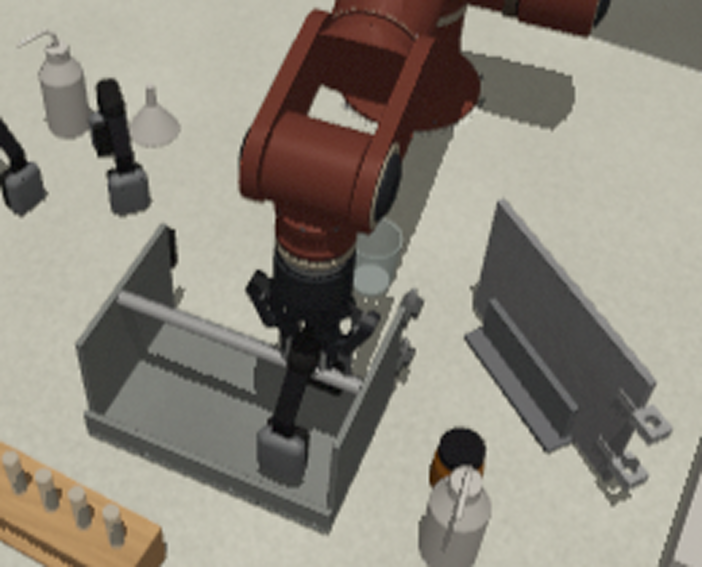

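View pics/p3top.png

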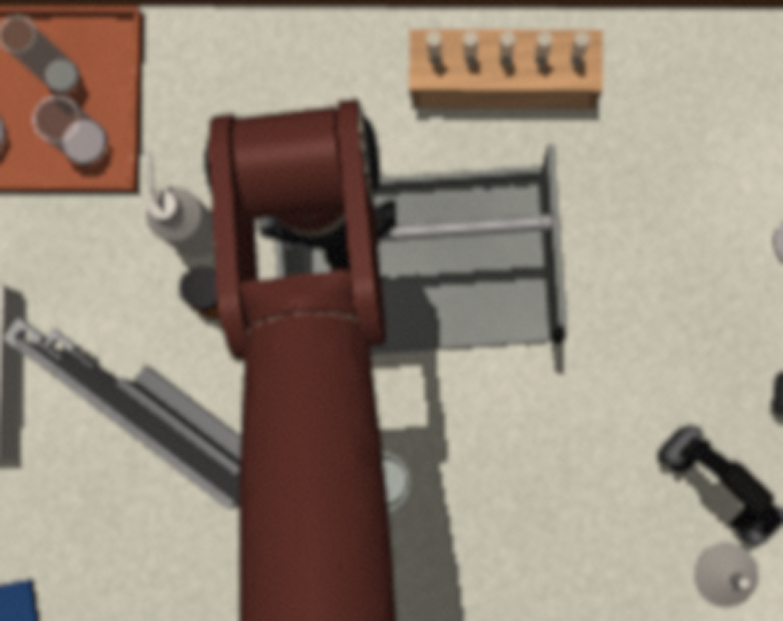

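Call:
jog_arm:
  steps:
    - {"dx":0,"dy":0,"dz":0.03,"twist":0}
    - {"dx":0,"dy":0,"dz":0.03,"twist":0}
    - {"dx":0,"dy":0,"dz":0.03,"twist":0}
    - {"dx":0,"dy":0,"dz":0.03,"twist":0}
  gripper: 110

```text
t: 7.52
tool_pos: [0.632, 0.1521, 0.1632]
tool_rot: [3.132, 0.119, -0.023]
contact_force: [0.1, -1.2, 0.0]
opening: 0.0485
```

```bash
python3 look.py p4; python3 now.py
```

```text
t 7.62 pos [0.632  0.1522 0.1632] jaw -85.6 tilt [-0.014 -0.008 -1.   ] open 0.0485 F [-0.6  0.4  0.5] need [-10.53  -2.54   0.  ] twist 0
```

View pics/p4scene.png

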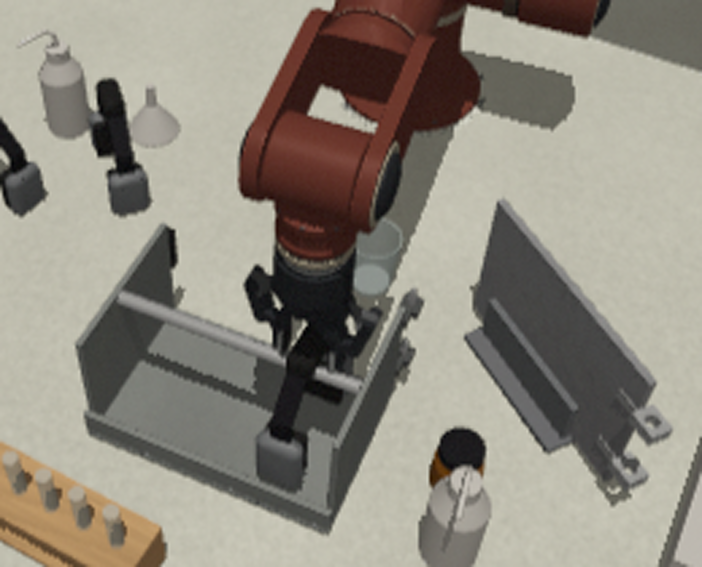

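The ear now hangs astride the rail (crop px (310,360)). Retreating upward and going to the next ear.

Call:
jog_arm:
  steps:
    - {"dx":0,"dy":0,"dz":0.4,"twist":0}
    - {"dx":0,"dy":0,"dz":1.2,"twist":0}
    - {"dx":0,"dy":0,"dz":2.0,"twist":0}
    - {"dx":0,"dy":0,"dz":2.6,"twist":0}
    - {"dx":0,"dy":-0.5,"dz":2.8,"twist":0.4}

```text
t: 8.25
tool_pos: [0.6329, 0.1233, 0.3348]
tool_rot: [3.126, 0.236, -0.014]
contact_force: [0.4, -0.6, -0.7]
opening: 0.049
```

Call:
jog_arm:
  steps:
    - {"dx":-0.2,"dy":-0.9,"dz":0,"twist":0.9}
    - {"dx":-0.4,"dy":-1.8,"dz":0,"twist":1.8}
    - {"dx":-0.6,"dy":-2.7,"dz":0,"twist":2.7}
    - {"dx":-0.8,"dy":-3.6,"dz":0,"twist":3.6}
    - {"dx":-1.0,"dy":-4.5,"dz":0,"twist":4.5}
  gripper: 0

```text
t: 8.88
tool_pos: [0.5722, -0.1483, 0.3345]
tool_rot: [2.791, 1.42, -0.009]
contact_force: [0.6, 0.5, -0.3]
opening: 0.085
```

```bash
python3 meas.py;python3 look.py p5; python3 now.py .478 -.408 .25 -9
```

```text
top {'px': array([508., 105.]), 'n': np.int32(149), 'mean': array([ 0.759, -0.497]), 'zmax': np.float64(0.164), 'nc': 147, 'crown': (array([ 759.2, -485.8]), array([  4.3, 229.1]), 0.2), 'cmean': array([ 759. , -497.3]), 'axis': np.float64(90.1)}
top {'px': array([474., 116.]), 'n': np.int32(58), 'mean': array([ 0.754, -0.437]), 'zmax': np.float64(0.078), 'nc': 0, 'axis': np.float64(88.1)}
top {'px': array([494., 117.]), 'n': np.int32(57), 'mean': array([ 0.754, -0.497]), 'zmax': np.float64(0.078), 'nc': 0, 'axis': np.float64(87.2)}
top {'px': array([530., 208.]), 'n': np.int32(626), 'mean': array([ 0.477, -0.61 ]), 'zmax': np.float64(0.068), 'nc': 0, 'axis': np.float64(-180.0)}
top {'px': array([464., 207.]), 'n': np.int32(620), 'mean': array([ 0.475, -0.39 ]), 'zmax': np.float64(0.161), 'nc': 211, 'crown': (array([ 475.5, -408.3]), array([57.8, 27.3]), 83.0), 'cmean': array([ 475.8, -407.1]), 'axis': np.float64(79.6)}
top {'px': array([427., 245.]), 'n': np.int32(397), 'mean': array([ 0.364, -0.277]), 'zmax': np.float64(0.161), 'nc': 212, 'crown': (array([ 378.4, -266.3]), array([60.7, 26.8]), 47.8), 'cmean': array([ 378.5, -265.5]), 'axis': np.float64(-140.2)}
scene {'px': array([263., 174.]), 'n': np.int32(530), 'mean': array([ 0.406, -0.248]), 'zmax': np.float64(0.16), 'nc': 103, 'crown': (array([ 385.8, -266.8]), array([58.2, 27.5]), 47.2), 'cmean': array([ 388.6, -264.1]), 'axis': np.float64(51.2)}
scene {'px': array([215., 174.]), 'n': np.int32(720), 'mean': array([ 0.482, -0.404]), 'zmax': np.float64(0.159), 'nc': 117, 'crown': (array([ 482.2, -408.4]), array([60.1, 28.9]), 85.9), 'cmean': array([ 484.6, -405.3]), 'axis': np.float64(74.0)}
t 9.07 pos [ 0.5726 -0.1474  0.3344] jaw -36.5 tilt [-0.001 -0.011 -1.   ] open 0.0854 F [-0.4  0.7 -0.5] need [-1.58 -4.34 -1.41] twist 2.75
```

View pics/p5top.png

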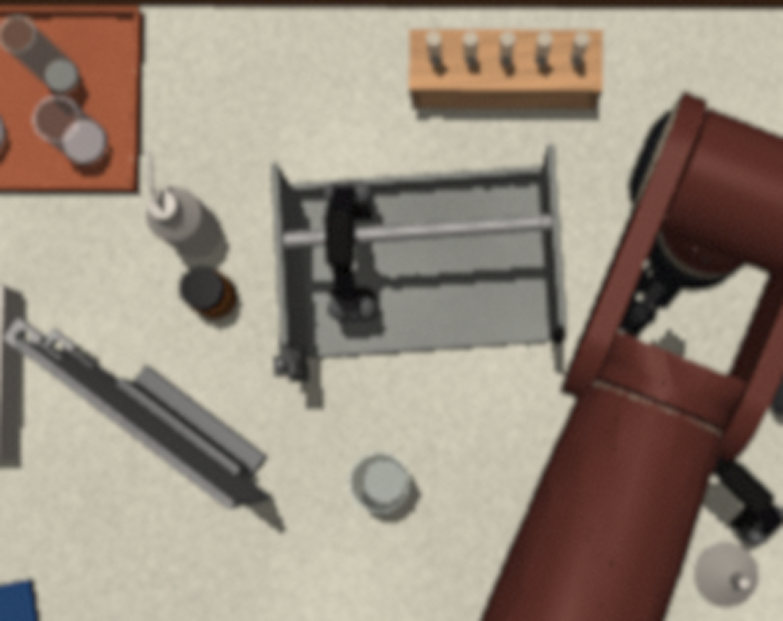

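Top view: first ear hangs astride near the +y wall (crop px (343,240)); the other two are unmoved. Going to the ear at (0.479,-0.408).

Call:
jog_arm:
  steps:
    - {"dx":-0.3,"dy":-0.8,"dz":0,"twist":0.8}
    - {"dx":-0.6,"dy":-1.7,"dz":-0.3,"twist":1.6}
    - {"dx":-0.9,"dy":-2.6,"dz":-0.8,"twist":2.4}
    - {"dx":-1.2,"dy":-3.5,"dz":-1.2,"twist":3}
    - {"dx":-1.56,"dy":-4.34,"dz":-1.4,"twist":3}

```text
t: 9.7
tool_pos: [0.4789, -0.4075, 0.2481]
tool_rot: [2.337, 2.088, -0.004]
contact_force: [0.4, -0.5, 0.3]
opening: 0.0855
```

```bash
python3 now.py .479 -.408 .125 -6.5
```

```text
t 9.7 pos [ 0.4789 -0.4075  0.2481] jaw -6.4 tilt [ 0.003 -0.008 -1.   ] open 0.0855 F [ 0.4 -0.5  0.3] need [ 0.   -0.01 -2.05] twist -0.01
```

Call:
jog_arm:
  steps:
    - {"dx":0,"dy":0,"dz":-0.7,"twist":0}
    - {"dx":0,"dy":0,"dz":-1.4,"twist":0}
    - {"dx":0,"dy":0,"dz":-1.9,"twist":0}
    - {"dx":0,"dy":0,"dz":-2.05,"twist":0}
    - {"dx":0,"dy":0,"dz":-2.05,"twist":0}

```text
t: 10.32
tool_pos: [0.4796, -0.4068, 0.1251]
tool_rot: [2.336, 2.09, -0.004]
contact_force: [0.2, -0.3, 0.2]
opening: 0.0853
```

Call:
jog_arm:
  steps:
    - {"dx":0,"dy":0,"dz":0,"twist":0}
    - {"dx":0,"dy":0,"dz":0,"twist":0}
    - {"dx":0,"dy":0,"dz":0,"twist":0}
    - {"dx":0,"dy":0,"dz":0,"twist":0}
    - {"dx":0,"dy":0,"dz":0,"twist":0}
  gripper: 255
  newtons: 50

```text
t: 10.95
tool_pos: [0.4799, -0.4074, 0.1262]
tool_rot: [2.335, 2.089, -0.005]
contact_force: [-1.5, -0.1, 5.5]
opening: 0.0294
```

Call:
jog_arm:
  steps:
    - {"dx":0,"dy":0,"dz":0.4,"twist":0}
    - {"dx":0,"dy":0,"dz":1.2,"twist":0}
    - {"dx":0,"dy":0,"dz":2.1,"twist":0}
    - {"dx":0,"dy":0,"dz":3,"twist":0}
    - {"dx":0,"dy":0,"dz":3.6,"twist":0}

```text
t: 11.58
tool_pos: [0.4801, -0.4074, 0.3442]
tool_rot: [2.334, 2.088, -0.004]
contact_force: [0.4, -0.1, -1.6]
opening: 0.0295
```

```bash
python3 now.py .6405 .0735 .34 94.4; python3 - <<'E'
from h import *
im,W=grab('scene')
cv2.imwrite('pics/p6.png',cv2.resize(im['frame'][90:290,120:400,::-1],None,fx=2.5,fy=2.5))
E
```

```text
t 11.57 pos [ 0.4801 -0.4074  0.3442] jaw -6.4 tilt [ 0.005 -0.009 -1.   ] open 0.0295 F [ 0.4 -0.1 -1.6] need [ 2.67  8.01 -0.07] twist -7.92
```

View pics/p6.png

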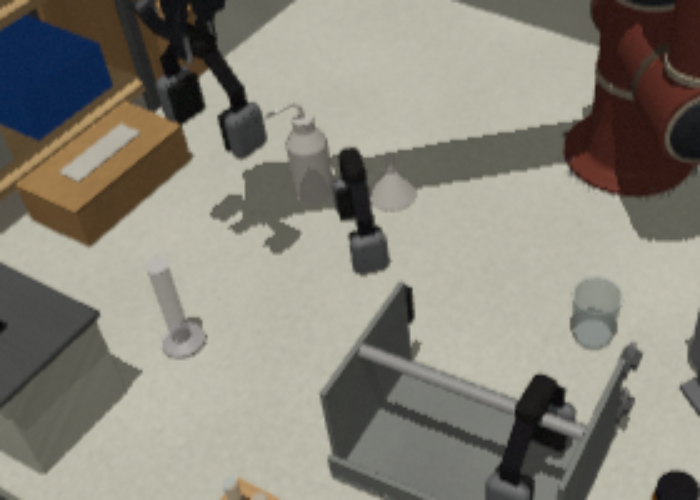

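The second ear is held; first hangs at (540,430), third stands at (360,210). Moving over the middle slot.

Call:
jog_arm:
  steps:
    - {"dx":0.3,"dy":0.7,"dz":0,"twist":-0.8}
    - {"dx":0.6,"dy":1.6,"dz":0,"twist":-1.7}
    - {"dx":0.9,"dy":2.5,"dz":0,"twist":-2.6}
    - {"dx":1.2,"dy":3.4,"dz":0,"twist":-3.5}
    - {"dx":1.5,"dy":4.2,"dz":0,"twist":-4.3}

```text
t: 12.25
tool_pos: [0.5709, -0.1541, 0.3471]
tool_rot: [2.936, 1.08, -0.017]
contact_force: [0.7, 0.5, -1.6]
opening: 0.0291
```

Call:
jog_arm:
  steps:
    - {"dx":0.3,"dy":0.8,"dz":0,"twist":-0.8}
    - {"dx":0.6,"dy":1.7,"dz":0,"twist":-1.7}
    - {"dx":0.9,"dy":2.6,"dz":0,"twist":-2.6}
    - {"dx":1.1,"dy":3.4,"dz":0,"twist":-3.4}
    - {"dx":1.15,"dy":3.8,"dz":0,"twist":-3.6}

```text
t: 12.88
tool_pos: [0.6395, 0.0767, 0.3437]
tool_rot: [3.131, 0.121, -0.029]
contact_force: [-0.8, -0.8, -3.0]
opening: 0.0292
```

```bash
python3 now.py .6405 .0735 .167 94.4;python3 look.py p7
```

```text
t 12.88 pos [0.6395 0.0767 0.3437] jaw -85.6 tilt [-0.018 -0.009 -1.   ] open 0.0292 F [-0.8 -0.8 -3. ] need [ 0.02 -0.05 -2.94] twist -0.0
```

View pics/p7scene.png

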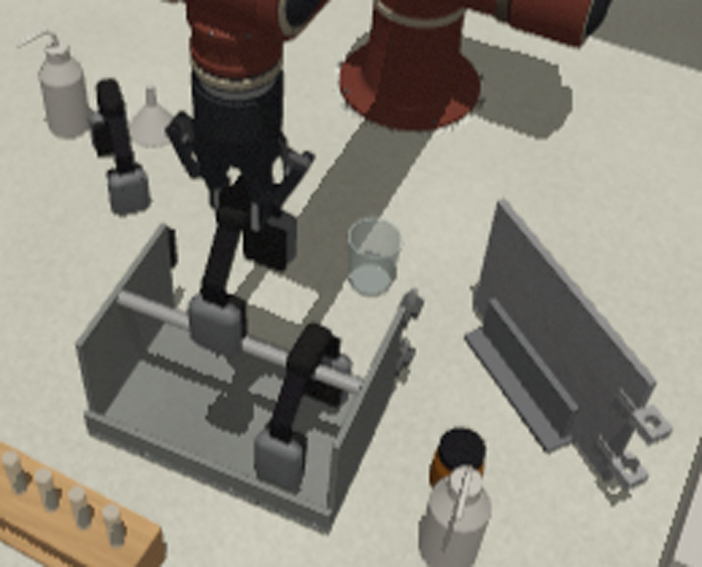

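Call:
jog_arm:
  steps:
    - {"dx":0.02,"dy":-0.05,"dz":-0.6,"twist":0}
    - {"dx":0.02,"dy":-0.05,"dz":-1.4,"twist":0}
    - {"dx":0.02,"dy":-0.05,"dz":-2.2,"twist":0}
    - {"dx":0.02,"dy":-0.05,"dz":-2.7,"twist":0}
    - {"dx":0.02,"dy":-0.05,"dz":-2.88,"twist":0}

```text
t: 13.6
tool_pos: [0.6381, 0.0728, 0.1665]
tool_rot: [3.131, 0.125, -0.04]
contact_force: [-0.3, 0.3, -2.9]
opening: 0.0292
```

Call:
jog_arm:
  steps:
    - {"dx":0,"dy":0,"dz":-0.08,"twist":0}
    - {"dx":0,"dy":0,"dz":-0.14,"twist":0}
    - {"dx":0,"dy":0,"dz":-0.14,"twist":0}

```text
t: 13.98
tool_pos: [0.6393, 0.0725, 0.1627]
tool_rot: [3.13, 0.125, -0.035]
contact_force: [-5.2, -1.4, 6.5]
opening: 0.0294
```

Call:
jog_arm:
  steps:
    - {"dx":0,"dy":0,"dz":0,"twist":0}
    - {"dx":0,"dy":0,"dz":0,"twist":0}
    - {"dx":0,"dy":0,"dz":0,"twist":0}
    - {"dx":0,"dy":0,"dz":0,"twist":0}
  gripper: 110

```text
t: 14.48
tool_pos: [0.6392, 0.0724, 0.1624]
tool_rot: [3.13, 0.125, -0.035]
contact_force: [-0.6, 0.1, -0.8]
opening: 0.0483
```

Call:
jog_arm:
  steps:
    - {"dx":0,"dy":0,"dz":0.4,"twist":0}
    - {"dx":0,"dy":0,"dz":1.2,"twist":0}
    - {"dx":0,"dy":0,"dz":2.0,"twist":0}
    - {"dx":0,"dy":0,"dz":2.6,"twist":0}
    - {"dx":0,"dy":-0.5,"dz":2.8,"twist":0.4}

```text
t: 15.1
tool_pos: [0.6401, 0.0434, 0.3342]
tool_rot: [3.123, 0.241, -0.026]
contact_force: [-0.0, -1.0, -0.4]
opening: 0.0487
```

Call:
jog_arm:
  steps:
    - {"dx":-0.5,"dy":-0.7,"dz":0,"twist":0.7}
    - {"dx":-1.0,"dy":-1.4,"dz":0,"twist":1.4}
    - {"dx":-1.5,"dy":-2.1,"dz":0,"twist":2.1}
    - {"dx":-2.0,"dy":-2.8,"dz":0,"twist":2.8}
    - {"dx":-2.5,"dy":-3.5,"dz":0,"twist":3.5}
  gripper: 0

```text
t: 15.72
tool_pos: [0.489, -0.1676, 0.334]
tool_rot: [2.899, 1.174, -0.021]
contact_force: [-0.1, -0.7, 0.1]
opening: 0.0854
```

```bash
python3 meas.py|grep crown;python3 look.py p8; python3 now.py .381 -.267 .25 -43
```

```text
top {'px': array([508., 105.]), 'n': np.int32(150), 'mean': array([ 0.759, -0.498]), 'zmax': np.float64(0.164), 'nc': 150, 'crown': (array([ 758.8, -487.6]), array([  4.5, 232.6]), 0.2), 'cmean': array([ 759. , -498.4]), 'axis': np.float64(90.1)}
top {'px': array([410., 230.]), 'n': np.int32(386), 'mean': array([ 0.408, -0.232]), 'zmax': np.float64(0.16), 'nc': 103, 'crown': (array([ 388.4, -253.4]), array([26.5, 29.9]), 60.6), 'cmean': array([ 388.8, -253.8]), 'axis': np.float64(47.1)}
scene {'px': array([263., 175.]), 'n': np.int32(540), 'mean': array([ 0.406, -0.248]), 'zmax': np.float64(0.159), 'nc': 105, 'crown': (array([ 385.5, -267.2]), array([57.6, 27.3]), 47.7), 'cmean': array([ 389. , -263.9]), 'axis': np.float64(51.1)}
t 15.93 pos [ 0.4898 -0.167   0.3342] jaw -46.3 tilt [-0.007 -0.018 -1.   ] open 0.0853 F [ 0.4 -0.1  0.1] need [-1.81 -1.67 -1.4 ] twist 0.33
```

View pics/p8scene.png

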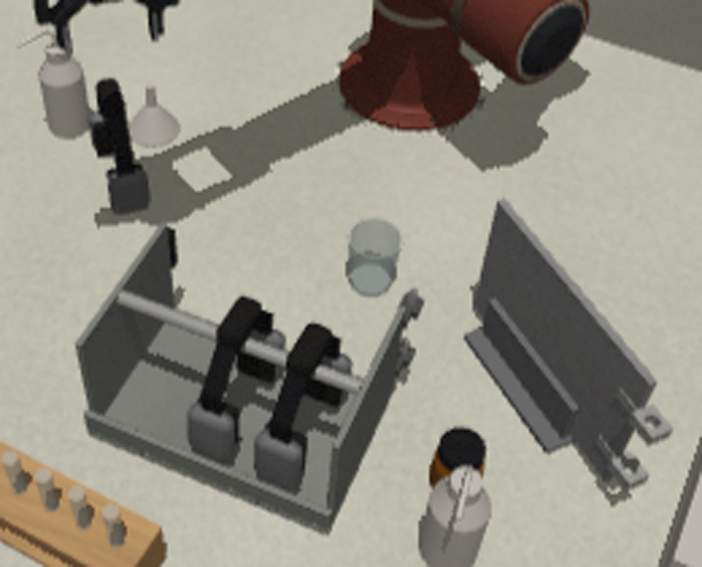

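Two ears hang; the third is still at (0.382,-0.267).

Call:
jog_arm:
  steps:
    - {"dx":-0.5,"dy":-0.5,"dz":-0.2,"twist":0.33}
    - {"dx":-1.1,"dy":-1.0,"dz":-0.5,"twist":0.33}
    - {"dx":-1.6,"dy":-1.5,"dz":-1,"twist":0.33}
    - {"dx":-1.8,"dy":-1.67,"dz":-1.4,"twist":0.33}
    - {"dx":-1.8,"dy":-1.67,"dz":-1.4,"twist":0.33}

```text
t: 16.55
tool_pos: [0.3812, -0.2662, 0.2478]
tool_rot: [2.872, 1.248, -0.021]
contact_force: [-0.3, -0.1, 0.1]
opening: 0.0856
```

```bash
python3 now.py .382 -.267 .125 -43
```

```text
t 16.55 pos [ 0.3812 -0.2662  0.2478] jaw -43.0 tilt [-0.009 -0.014 -1.   ] open 0.0856 F [-0.3 -0.1  0.1] need [ 0.01 -0.01 -2.05] twist 0.0
```

Call:
jog_arm:
  steps:
    - {"dx":0,"dy":0,"dz":-0.7,"twist":0}
    - {"dx":0,"dy":0,"dz":-1.4,"twist":0}
    - {"dx":0,"dy":0,"dz":-1.9,"twist":0}
    - {"dx":0,"dy":0,"dz":-2.05,"twist":0}
    - {"dx":0,"dy":0,"dz":-2.05,"twist":0}

```text
t: 17.18
tool_pos: [0.3822, -0.266, 0.1258]
tool_rot: [2.871, 1.25, -0.021]
contact_force: [-0.1, -1.1, 0.8]
opening: 0.0856
```

Call:
jog_arm:
  steps:
    - {"dx":0,"dy":0,"dz":0,"twist":0}
    - {"dx":0,"dy":0,"dz":0,"twist":0}
    - {"dx":0,"dy":0,"dz":0,"twist":0}
    - {"dx":0,"dy":0,"dz":0,"twist":0}
    - {"dx":0,"dy":0,"dz":0,"twist":0}
  gripper: 255
  newtons: 50

```text
t: 17.8
tool_pos: [0.3827, -0.2666, 0.1268]
tool_rot: [2.869, 1.249, -0.02]
contact_force: [1.1, -0.1, 4.6]
opening: 0.0293
```

Call:
jog_arm:
  steps:
    - {"dx":0,"dy":0,"dz":0.4,"twist":0}
    - {"dx":0,"dy":0,"dz":1.2,"twist":0}
    - {"dx":0,"dy":0,"dz":2.1,"twist":0}
    - {"dx":0,"dy":0,"dz":3,"twist":0}
    - {"dx":0,"dy":0,"dz":3.6,"twist":0}

```text
t: 18.42
tool_pos: [0.3827, -0.2665, 0.3444]
tool_rot: [2.869, 1.248, -0.019]
contact_force: [0.3, -0.1, -2.3]
opening: 0.0293
```

```bash
python3 now.py .6465 -.006 .34 94.4
```

```text
t 18.43 pos [ 0.3827 -0.2665  0.3444] jaw -43.0 tilt [-0.006 -0.017 -1.   ] open 0.0293 F [ 0.3 -0.1 -2.3] need [ 4.4   4.34 -0.07] twist -4.26
```

Call:
jog_arm:
  steps:
    - {"dx":0.5,"dy":0.5,"dz":0,"twist":-0.5}
    - {"dx":1.1,"dy":1.1,"dz":0,"twist":-1.1}
    - {"dx":1.7,"dy":1.7,"dz":0,"twist":-1.7}
    - {"dx":2.3,"dy":2.3,"dz":0,"twist":-2.3}
    - {"dx":2.9,"dy":2.9,"dz":0,"twist":-2.9}

```text
t: 19.05
tool_pos: [0.5571, -0.0911, 0.3425]
tool_rot: [3.095, 0.486, -0.028]
contact_force: [0.5, -0.5, -2.8]
opening: 0.0291
```

Call:
jog_arm:
  steps:
    - {"dx":0.5,"dy":0.5,"dz":0,"twist":-0.5}
    - {"dx":1.1,"dy":1.0,"dz":0,"twist":-1.0}
    - {"dx":1.4,"dy":1.4,"dz":0,"twist":-1.4}
    - {"dx":1.5,"dy":1.44,"dz":0,"twist":-1.4}
    - {"dx":1.5,"dy":1.44,"dz":0,"twist":-1.4}

```text
t: 19.68
tool_pos: [0.6467, -0.0049, 0.341]
tool_rot: [3.133, 0.106, -0.033]
contact_force: [0.4, -1.0, -3.1]
opening: 0.0295
```

```bash
python3 now.py .6465 -.006 .167 94.4;python3 look.py p9
```

```text
t 19.68 pos [ 0.6467 -0.0049  0.341 ] jaw -86.1 tilt [-0.021 -0.007 -1.   ] open 0.0295 F [ 0.4 -1.  -3.1] need [-0.   -0.02 -2.9 ] twist 0.05
```

View pics/p9scene.png

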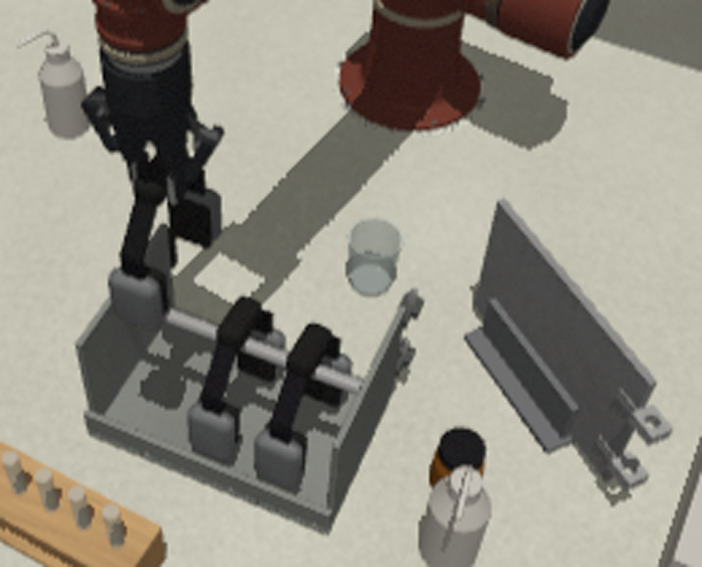

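Call:
jog_arm:
  steps:
    - {"dx":0,"dy":0,"dz":-0.6,"twist":0.05}
    - {"dx":0,"dy":0,"dz":-1.4,"twist":0.05}
    - {"dx":0,"dy":0,"dz":-2.2,"twist":0.05}
    - {"dx":0,"dy":0,"dz":-2.7,"twist":0.05}
    - {"dx":0,"dy":0,"dz":-2.86,"twist":0.05}

```text
t: 20.4
tool_pos: [0.6445, -0.0063, 0.1677]
tool_rot: [3.133, 0.116, -0.038]
contact_force: [0.6, -0.5, -1.9]
opening: 0.0294
```

Call:
jog_arm:
  steps:
    - {"dx":0,"dy":0,"dz":-0.08,"twist":0}
    - {"dx":0,"dy":0,"dz":-0.14,"twist":0}
    - {"dx":0,"dy":0,"dz":-0.14,"twist":0}

```text
t: 20.78
tool_pos: [0.6456, -0.0068, 0.1627]
tool_rot: [3.132, 0.116, -0.033]
contact_force: [-4.0, -0.7, 4.3]
opening: 0.0291
```

Call:
jog_arm:
  steps:
    - {"dx":0,"dy":0,"dz":0,"twist":0}
    - {"dx":0,"dy":0,"dz":0,"twist":0}
    - {"dx":0,"dy":0,"dz":0,"twist":0}
    - {"dx":0,"dy":0,"dz":0,"twist":0}
  gripper: 110

```text
t: 21.28
tool_pos: [0.6455, -0.0067, 0.1625]
tool_rot: [3.132, 0.116, -0.033]
contact_force: [-0.1, 0.0, 0.7]
opening: 0.0485
```

Call:
jog_arm:
  steps:
    - {"dx":0,"dy":0,"dz":0.4,"twist":0}
    - {"dx":0,"dy":0,"dz":1.2,"twist":0}
    - {"dx":0,"dy":0,"dz":2.0,"twist":0}
    - {"dx":0,"dy":0,"dz":2.6,"twist":0}
    - {"dx":-0.5,"dy":0,"dz":2.8,"twist":0}

```text
t: 21.9
tool_pos: [0.6169, -0.0069, 0.3337]
tool_rot: [3.132, 0.116, -0.026]
contact_force: [-0.1, -0.5, 0.3]
opening: 0.0487
```

```bash
python3 look.py p10; python3 st.py | grep -A0 door; python3 now.py .439 .359 .26 -36; sed -i 's/^/#/;s/^#//' st2.py; python3 - <<'E'
from h import *
t=np.radians(4.4);R=np.array([[np.cos(t),-np.sin(t)],[np.sin(t),np.cos(t)]])
M=np.array([.6434,.0737])
for n in('top','scene'):
    im,W=grab(n);f=im['frame'].astype(int)
    S=(W[...,:2]-M)@R*1e3;z=W[...,2]*1e3
    for b in(-80,0,80):
        m=(f.max(2)<75)&(z>175)&(z<205)&(abs(S[...,1]-b)<30)&(abs(S[...,0])<70)
        p=S[m]
        if len(p)>9: print(n,b,len(p),cv2.minAreaRect(p.astype(np.float32)),np.percentile(z[m],[5,50,95]).round(1))
E
```

```text
door 510 (array([557.6, 272.1]), array([270.7, 308.3]), 54.11) [0.4631 0.3308 0.1997] [  0.581   0.814 437.488 356.296]
--
 door 518 (array([554.4, 312. ]), array([264.4, 317.6]), 68.06) [0.471  0.3401 0.1983] [  0.587   0.81  447.8   363.721]
t 22.1 pos [ 0.6155 -0.0067  0.3305] jaw -85.8 tilt [-0.02  -0.008 -1.   ] open 0.0488 F [ 0.4  0.8 -0.2] need [-2.94  6.1  -1.17] twist 4.98
top -80 112 ((-24.37019920349121, -79.634765625), (27.422401428222656, 30.02446746826172), 86.16441345214844) [181.8 187.8 191.5]
top 0 29 ((-20.341659545898438, -11.873473167419434), (5.557415962219238, 39.0909423828125), 84.40657043457031) [180.8 185.2 189.2]
top 80 217 ((-8.245901107788086, 78.56056213378906), (28.200286865234375, 60.646976470947266), 85.88719940185547) [182.1 188.7 192.5]
scene -80 197 ((-5.952699661254883, -80.4792709350586), (29.65561866760254, 61.02339553833008), 89.67266845703125) [178.5 188.2 192.1]
scene 0 203 ((-5.348636627197266, -0.5254325866699219), (30.110403060913086, 59.864341735839844), 88.07891082763672) [178.9 187.9 191.3]
scene 80 209 ((-2.9622364044189453, 78.3918685913086), (29.574260711669922, 57.60417175292969), 87.7783203125) [178.9 188.4 192.1]
```

View pics/p10scene.png

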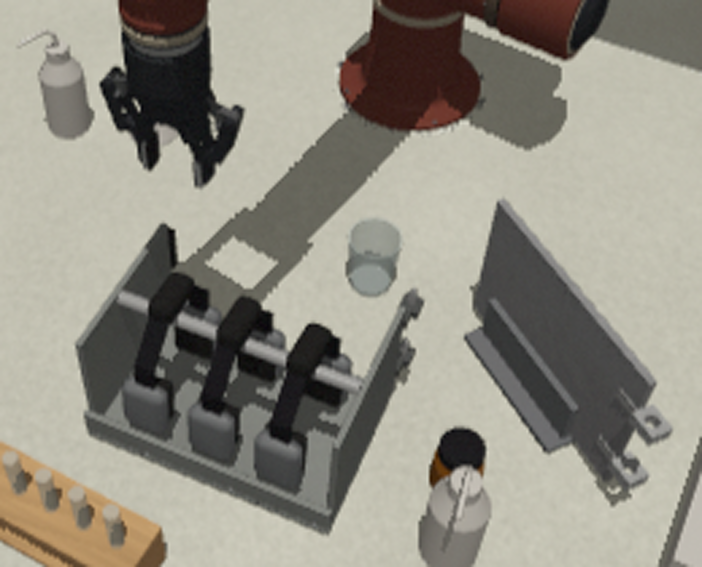

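All three pairs hang with crown tops at ~190 mm. Now the door.

Call:
jog_arm:
  steps:
    - {"dx":-0.5,"dy":0.7,"dz":0,"twist":0.8}
    - {"dx":-0.9,"dy":1.5,"dz":0,"twist":1.6}
    - {"dx":-1.3,"dy":2.3,"dz":0,"twist":2.4}
    - {"dx":-1.7,"dy":3.1,"dz":0,"twist":3.2}
    - {"dx":-2.1,"dy":4,"dz":0,"twist":4}
  gripper: 0

```text
t: 22.82
tool_pos: [0.4888, 0.2346, 0.3278]
tool_rot: [2.895, 1.183, -0.033]
contact_force: [0.6, -0.4, -0.1]
opening: 0.0855
```

Call:
jog_arm:
  steps:
    - {"dx":-0.3,"dy":0.7,"dz":0,"twist":0.8}
    - {"dx":-0.6,"dy":1.5,"dz":-0.3,"twist":1}
    - {"dx":-0.84,"dy":2.1,"dz":-0.8,"twist":1}
    - {"dx":-0.84,"dy":2.1,"dz":-1.0,"twist":1}
    - {"dx":-0.84,"dy":2.1,"dz":-1.0,"twist":1}

```text
t: 23.45
tool_pos: [0.438, 0.36, 0.2657]
tool_rot: [2.778, 1.43, -0.037]
contact_force: [-0.3, 0.8, -0.3]
opening: 0.0856
```

```bash
python3 look.py p11; python3 now.py .439 .359 .168 -36
```

```text
t 23.55 pos [0.4393 0.36   0.2683] jaw -35.6 tilt [-0.01  -0.023 -1.   ] open 0.0855 F [ 0.7 -0.2  0.4] need [-0.   -0.02 -1.67] twist -0.04
```

View pics/p11scene.png

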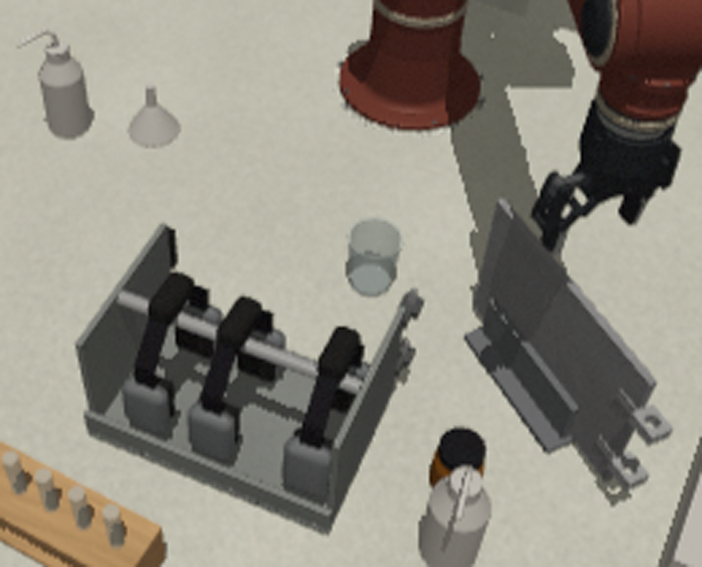

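The +y pair (crop px (340,355)) has been knocked a few cm along the rail. Checking it.

```bash
cat > ck.py <<'E'
from h import *
t=np.radians(4.4);R=np.array([[np.cos(t),-np.sin(t)],[np.sin(t),np.cos(t)]])
M=np.array([.6434,.0737])
for n in('top','scene'):
    im,W=grab(n);f=im['frame'].astype(int)
    S=(W[...,:2]-M)@R*1e3;z=W[...,2]*1e3
    m=(f.max(2)<75)&(z>175)&(z<205)&(abs(S[...,1])<150)&(abs(S[...,0])<75)
    N,L,st,c=cv2.connectedComponentsWithStats(m.astype(np.uint8))
    for i in range(1,N):
        if st[i,4]>30:
            p=S[L==i];r=cv2.minAreaRect(p.astype(np.float32));print(n,st[i,4],np.round(r[0],1),np.round(r[1],1),round(r[2],1),np.percentile(z[L==i],[5,50,95]).round(1))
E
python3 ck.py
```

```text
top 223 [-10.3 -79.2] [30.3 58.7] 86.0 [182.9 188.3 192.3]
top 221 [-10.6  -1. ] [27.5 58.1] 86.3 [182.7 188.2 191.9]
top 229 [-19.4 107.5] [58.3 30. ] 0.6 [179.5 186.9 191.3]
scene 199 [ -5.7 -80.1] [29.4 59.8] 88.7 [177.7 187.5 192. ]
scene 200 [-6.5 -0. ] [28.8 62.2] 85.4 [178.2 188.2 192.1]
scene 198 [-14.6 107.3] [29.9 59. ] 89.1 [178.7 186.6 191.4]
```

The knocked pair still hangs (crown 107 mm along, ~-15 mm across, at rest on the rail), within limits. Continue with the door.

Call:
jog_arm:
  steps:
    - {"dx":0,"dy":0,"dz":-0.6,"twist":-0.04}
    - {"dx":0,"dy":0,"dz":-1.2,"twist":-0.04}
    - {"dx":0,"dy":0,"dz":-1.6,"twist":-0.04}
    - {"dx":0,"dy":0,"dz":-1.67,"twist":-0.04}
    - {"dx":0,"dy":0,"dz":-1.67,"twist":-0.04}

```text
t: 24.28
tool_pos: [0.4404, 0.3601, 0.1704]
tool_rot: [2.786, 1.417, -0.025]
contact_force: [0.5, 0.6, -0.1]
opening: 0.0856
```

Call:
jog_arm:
  steps:
    - {"dx":0,"dy":0,"dz":0,"twist":0}
    - {"dx":0,"dy":0,"dz":0,"twist":0}
    - {"dx":0,"dy":0,"dz":0,"twist":0}
    - {"dx":0,"dy":0,"dz":0,"twist":0}
    - {"dx":0,"dy":0,"dz":0,"twist":0}
  gripper: 255
  newtons: 80

```text
t: 24.9
tool_pos: [0.4404, 0.3603, 0.1707]
tool_rot: [2.786, 1.417, -0.024]
contact_force: [-0.6, 1.3, 1.9]
opening: 0.009
```

Call:
jog_arm:
  steps:
    - {"dx":0,"dy":0,"dz":0,"twist":0}
    - {"dx":0,"dy":0,"dz":0,"twist":0}
    - {"dx":0,"dy":0,"dz":0.2,"twist":0}
    - {"dx":0,"dy":0,"dz":0.5,"twist":0}
    - {"dx":0,"dy":0,"dz":0.8,"twist":0}

```text
t: 25.52
tool_pos: [0.4406, 0.3603, 0.2202]
tool_rot: [2.786, 1.417, -0.023]
contact_force: [0.0, -0.6, -3.4]
opening: 0.0089
```

Call:
jog_arm:
  steps:
    - {"dx":0,"dy":0,"dz":0.3,"twist":0}
    - {"dx":0,"dy":0,"dz":0.7,"twist":0}
    - {"dx":0,"dy":0,"dz":1.0,"twist":0}
    - {"dx":0,"dy":0,"dz":1.1,"twist":0}

```text
t: 26.02
tool_pos: [0.4412, 0.3607, 0.2885]
tool_rot: [2.787, 1.418, -0.018]
contact_force: [0.7, 0.7, -3.3]
opening: 0.0093
```

```bash
python3 look.py p12; python3 now.py .45 .056 .2135 4.4; python3 - <<'E'
from h import *
im,W=grab('top')
for u,v in((120,196),(145,170),(145,225),(100,180)): print(u,v,W[v,u].round(3))
E
```

```text
t 26.12 pos [0.4408 0.3605 0.287 ] jaw -36.1 tilt [-0.005 -0.02  -1.   ] open 0.0093 F [-0.8  0.7 -3. ] need [ 0.15 -5.07 -1.23] twist 4.05
120 196 [0.46  0.354 0.604]
145 170 [0.582 0.566 0.059]
145 225 [0.413 0.344 0.53 ]
100 180 [0.551 0.706 0.054]
```

View pics/p12scene.png

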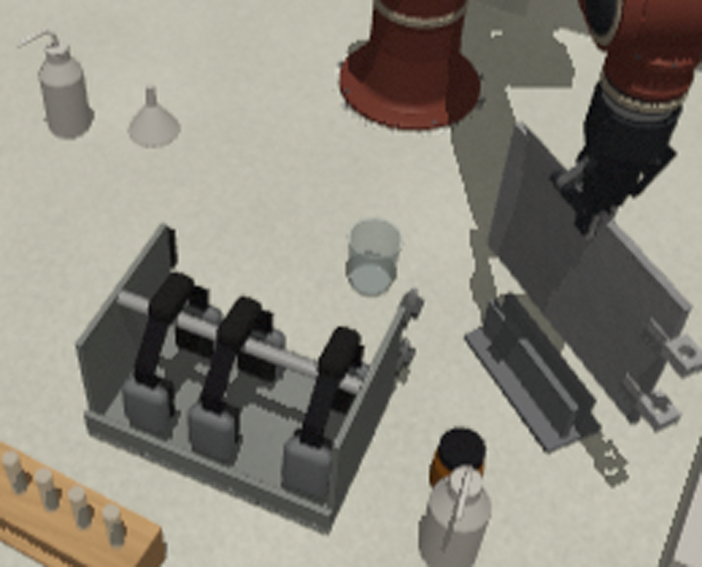

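The door hangs free above the rack, upright, bottom at ~0.128 m. Rotating it parallel to the stand front while moving -y.

Call:
jog_arm:
  steps:
    - {"dx":0,"dy":-0.2,"dz":0,"twist":0.7}
    - {"dx":0,"dy":-0.6,"dz":0,"twist":1.6}
    - {"dx":0,"dy":-1.1,"dz":0,"twist":2.5}
    - {"dx":0,"dy":-1.7,"dz":0,"twist":3.4}
    - {"dx":0,"dy":-2.3,"dz":0,"twist":4}

```text
t: 26.8
tool_pos: [0.4397, 0.2211, 0.2843]
tool_rot: [2.127, 2.287, -0.018]
contact_force: [0.5, 0.2, -3.0]
opening: 0.0087
```

Call:
jog_arm:
  steps:
    - {"dx":0.05,"dy":-0.7,"dz":0,"twist":0}
    - {"dx":0.1,"dy":-1.4,"dz":0,"twist":0}
    - {"dx":0.15,"dy":-2.1,"dz":0,"twist":0}
    - {"dx":0.15,"dy":-2.6,"dz":0,"twist":0}
    - {"dx":0.15,"dy":-2.75,"dz":0,"twist":0}

```text
t: 27.42
tool_pos: [0.4482, 0.0548, 0.283]
tool_rot: [2.13, 2.286, -0.02]
contact_force: [-0.3, -0.0, -3.2]
opening: 0.0091
```

```bash
python3 look.py p13; python3 now.py .45 .056 .2135 4.4
```

```text
t 27.52 pos [0.4484 0.0557 0.2834] jaw 4.1 tilt [ 0.004 -0.02  -1.   ] open 0.009 F [ 0.9  0.2 -3.4] need [ 0.03  0.   -1.17] twist 0.03
```

View pics/p13scene.png

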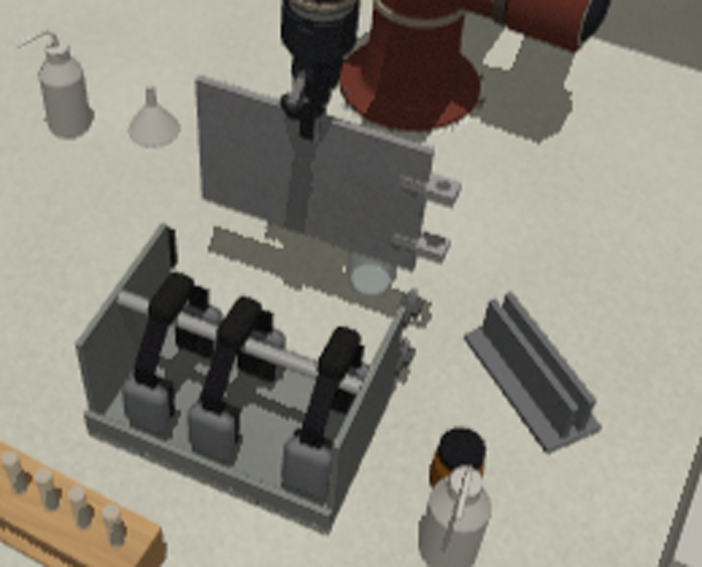

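View pics/p13top.png

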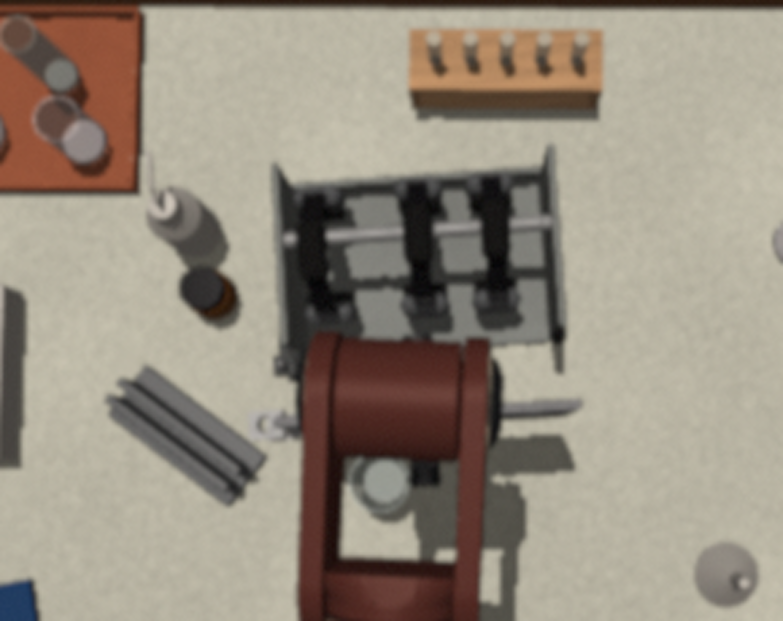

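The door is upright and parallel in front of the stand; upper knuckle visible at top px (268,425), brackets at (287,360). Measure knuckles and brackets in the same views.

```bash
cat > kn.py <<'E'
from h import *
from now import tool
o,jaw,Rt=tool();zb=o['tool_pos'][2]-.1587
t=np.radians(4.4);R=np.array([[np.cos(t),-np.sin(t)],[np.sin(t),np.cos(t)]])
O=np.array([.6235,.0722])
print('bottom',zb.round(4),'tcp in stand',((o['tool_pos'][:2]-O)@R*1e3).round(1),'jaw-4.4',(jaw-4.4).round(2))
for n in('top','scene'):
    im,W=grab(n);S=(W[...,:2]-O)@R*1e3;a,b,z=S[...,0],S[...,1],W[...,2]*1e3
    ta,tb=(o['tool_pos'][:2]-O)@R*1e3
    def show(l,m):
        m=m.astype(np.uint8);N,L,st,c=cv2.connectedComponentsWithStats(m)
        if N<2: print(n,l,'none');return
        i=1+np.argmax(st[1:,4]);p=S[L==i]
        r=cv2.minAreaRect(p.astype(np.float32))
        print(n,l,len(p),'a',np.percentile(p[:,0],[1,99]).round(1),'b',np.percentile(p[:,1],[1,99]).round(1),'rect',np.round(r[0],1),np.round(r[1],1),round(r[2],1),'z',np.median(z[L==i]).round(1),'ctr a',np.percentile(p[:,0],[1,99]).mean().round(1))
    for l,h in(('khi',zb*1e3+146),('klo',zb*1e3+56)):
        show(l,(abs(z-h)<5)&(b>tb+141)&(b<tb+185)&(abs(a-ta)<25))
    show('top edge',(abs(z-zb*1e3-190)<5)&(abs(b-tb)<160)&(abs(a-ta)<25))
    m=(abs(z-zb*1e3-190)<5)&(abs(b-tb)<160)&(abs(a-ta)<25)
    if m.sum()>20:
        q=S[m];ln=cv2.fitLine(q.astype(np.float32),cv2.DIST_HUBER,0,1,1).ravel();print('   edge line angle vs stand y',np.degrees(np.arctan2(-ln[0],ln[1])).round(2),'a',np.median(q[:,0]).round(1),'b range',np.percentile(q[:,1],[1,99]).round(1))
    show('brhi',(abs(z-150)<4)&(abs(b-148)<18)&(a>-125)&(a<-96))
    show('brlo',(abs(z-60)<4)&(abs(b-148)<18)&(a>-125)&(a<-96))
    show('pinhi',(z>165)&(z<178)&(abs(b-148)<18)&(a>-125)&(a<-96))
E
python3 kn.py
```

```text
bottom 0.1247 tcp in stand [-175.8   -3. ] jaw-4.4 -0.31
top khi 79 a [-189.4 -164. ] b [138.4 164.1] rect [-176.2  151.5] [25.7 25. ] 86.3 z 270.7 ctr a -176.7
top klo 13 a [-178.5 -167.6] b [157.9 164.3] rect [-173.   161.1] [11.   6.4] 1.3 z 179.9 ctr a -173.0
top top edge 118 a [-182.9 -173.4] b [-138.7  -71.8] rect [-178.1 -105.3] [67.1  9.8] 89.8 z 314.5 ctr a -178.1
   edge line angle vs stand y -0.25 a -177.8 b range [-138.6  130.6]
top brhi 56 a [-122.3  -96.9] b [137.4 158.1] rect [-109.8  147.7] [20.3 25.9] 86.4 z 150.6 ctr a -109.6
top brlo 5 a [-121.4 -118.1] b [150.6 157.3] rect [-120.1  154.1] [6.9 3.2] 83.5 z 59.5 ctr a -119.7
top pinhi 12 a [-115.6 -106.9] b [143.1 151.7] rect [-111.3  147.6] [8.7 7.9] 38.9 z 169.4 ctr a -111.3
scene khi 67 a [-189.2 -158.9] b [138.3 163.3] rect [-173.6  151. ] [25.5 31.1] 89.6 z 270.9 ctr a -174.0
scene klo 58 a [-188.5 -159.1] b [138.4 163.9] rect [-173.7  151. ] [29.8 25.9] 1.6 z 180.4 ctr a -173.8
scene top edge 172 a [-182.  -157.3] b [ -1.7 129.6] rect [-176.4   61. ] [ 28.5 138.5] 5.3 z 314.3 ctr a -169.6
   edge line angle vs stand y -0.29 a -172.2 b range [-136.6  129.4]
scene brhi 32 a [-119.7  -97. ] b [136.1 157.3] rect [-108.1  146.6] [23.9 21.3] 0.8 z 150.2 ctr a -108.4
scene brlo 26 a [-118.5  -96.5] b [144.2 158. ] rect [-107.6  151. ] [22.  13.9] 1.0 z 59.6 ctr a -107.5
scene pinhi 10 a [-113.  -101.8] b [142.9 151.7] rect [-107.8  148.2] [ 7.8 10.1] 47.3 z 169.2 ctr a -107.4
```

Call:
jog_arm:
  steps:
    - {"dx":0,"dy":0,"dz":-0.5,"twist":0.03}
    - {"dx":0,"dy":0,"dz":-0.9,"twist":0.03}
    - {"dx":0,"dy":0,"dz":-1.11,"twist":0.03}
    - {"dx":0,"dy":0,"dz":-1.11,"twist":0.03}
    - {"dx":0,"dy":0,"dz":-1.11,"twist":0.03}

```text
t: 28.25
tool_pos: [0.4492, 0.057, 0.2185]
tool_rot: [2.119, 2.294, -0.016]
contact_force: [-0.1, 0.1, -3.6]
opening: 0.0085
```

```bash
python3 kn.py; python3 - <<'E'
from now import *
t=np.radians(4.4);R=np.array([[np.cos(t),-np.sin(t)],[np.sin(t),np.cos(t)]])
for a in(-135,-109):
    p=np.array([.6235,.0722])+R@np.array([a/1e3,-.0035]);to(p[0],p[1],.2167,4.4)
E
```

```text
bottom 0.0598 tcp in stand [-174.9   -1.8] jaw-4.4 0.13
top khi 72 a [-189.9 -164.3] b [139.8 165. ] rect [-177.1  152.6] [25.  26.3] 87.5 z 206.1 ctr a -177.1
top klo 13 a [-179.9 -168.3] b [158.5 164.8] rect [-174.2  161.7] [ 6.  11.6] 85.7 z 116.5 ctr a -174.1
top top edge 110 a [-181.5 -171.7] b [-137.5  -68.9] rect [-176.6 -103.3] [ 9.8 69.2] 0.0 z 249.4 ctr a -176.6
   edge line angle vs stand y -179.86 a -176.9 b range [-136.8  131.9]
top brhi 58 a [-122.6  -97. ] b [137.5 158.5] rect [-109.8  148. ] [20.7 25.7] 87.2 z 149.8 ctr a -109.8
top brlo 38 a [-122.6  -97.6] b [137.8 156.6] rect [-109.9  147. ] [18.6 24.6] 86.6 z 60.1 ctr a -110.1
top pinhi 12 a [-115.6 -107.3] b [143.2 150.9] rect [-111.4  147.4] [7.4 8. ] 45.6 z 170.4 ctr a -111.4
scene khi 55 a [-187.7 -159. ] b [139.5 163.9] rect [-173.5  151.9] [30.3 24.4] 2.0 z 206.2 ctr a -173.3
scene klo 52 a [-190.3 -159.7] b [139.5 163.7] rect [-175.7  151.6] [32.1 24.3] 1.7 z 115.8 ctr a -175.0
scene top edge 154 a [-185.6 -164.5] b [  6.6 130.3] rect [-171.7   68.2] [127.1  24. ] 86.8 z 249.5 ctr a -175.0
   edge line angle vs stand y -179.95 a -171.8 b range [-136.1  129.5]
scene brhi 33 a [-118.8  -96.5] b [136.6 157.7] rect [-108.   147.2] [21.  23.3] 86.2 z 150.0 ctr a -107.7
scene brlo 25 a [-119.1  -96.1] b [144.5 157.6] rect [-107.7  151. ] [13.2 23.3] 89.7 z 59.7 ctr a -107.6
scene pinhi 11 a [-110.8 -104.7] b [142.4 151.6] rect [-107.5  147.2] [6.3 8.5] 24.4 z 168.8 ctr a -107.8
t 28.35 pos [0.4493 0.0568 0.2186] jaw 4.5 tilt [ 0.007 -0.02  -1.   ] open 0.0087 F [ 1.  -0.4 -3.2] need [ 0.66  0.03 -0.03] twist -0.01
t 28.35 pos [0.4493 0.0568 0.2186] jaw 4.5 tilt [ 0.007 -0.02  -1.   ] open 0.0087 F [ 1.  -0.4 -3.2] need [ 1.1   0.06 -0.03] twist -0.01
```

Call:
jog_arm:
  steps:
    - {"dx":0.3,"dy":0.02,"dz":0,"twist":0}
    - {"dx":0.7,"dy":0.04,"dz":0,"twist":0}
    - {"dx":1.0,"dy":0.06,"dz":0,"twist":0}
    - {"dx":1.12,"dy":0.06,"dz":0,"twist":0}
    - {"dx":1.12,"dy":0.06,"dz":0,"twist":0}

```text
t: 28.98
tool_pos: [0.5166, 0.0604, 0.219]
tool_rot: [2.119, 2.293, -0.015]
contact_force: [-0.1, 1.1, -3.3]
opening: 0.0087
```

```bash
python3 kn.py; python3 - <<'E'
from h import *
for n,(v0,v1,u0,u1) in {'scene':(200,280,340,420),'top':(170,230,220,300)}.items():
    im,W=grab(n)
    cv2.imwrite('pics/z14%s.png'%n,cv2.resize(im['frame'][v0:v1,u0:u1,::-1],None,fx=7,fy=7,interpolation=cv2.INTER_CUBIC))
E
```

```text
bottom 0.0603 tcp in stand [-107.4   -3.6] jaw-4.4 0.11
top khi 69 a [-121.8  -96.7] b [138.  163.4] rect [-109.1  150.5] [27.  24.5] 87.0 z 206.6 ctr a -109.3
top klo 3 a [-122.4 -122.1] b [156.2 160.8] rect [-122.2  158.5] [0.3 4.8] 1.0 z 115.6 ctr a -122.3
top top edge 112 a [-114.2 -104.3] b [-140.   -68.2] rect [-109.2 -102.8] [10.1 74.6] 0.4 z 250.2 ctr a -109.2
   edge line angle vs stand y -179.97 a -109.7 b range [-139.9  128.4]
top brhi 12 a [-122.5 -119. ] b [139.1 158.2] rect [-120.9  148.5] [19.2  3. ] 86.8 z 149.5 ctr a -120.8
top brlo 10 a [-122.8 -118.7] b [138.3 156.6] rect [-120.5  147.5] [18.7  3.5] 85.5 z 61.3 ctr a -120.8
top pinhi 4 a [-112.2 -107.2] b [147.2 152.1] rect [-110.   150.3] [4.1 5.2] 23.3 z 168.3 ctr a -109.7
scene khi 62 a [-120.4  -92.5] b [137.9 162.1] rect [-106.7  150.1] [24.  28.9] 87.6 z 206.3 ctr a -106.4
scene klo 35 a [-119.5  -84. ] b [146.  162.6] rect [-102.1  154.3] [16.6 37.3] 89.9 z 115.8 ctr a -101.8
scene top edge 167 a [-115.1  -96.7] b [  5.6 129.3] rect [-108.5   66.5] [ 21.6 127.5] 1.7 z 249.4 ctr a -105.9
   edge line angle vs stand y -179.65 a -105.4 b range [-138.6  128.3]
scene brhi 36 a [-119.   -97.7] b [136.1 157.3] rect [-108.5  146.5] [21.5 21.5] 88.6 z 149.5 ctr a -108.3
scene brlo 23 a [-119.7  -97.2] b [145.6 157.5] rect [-108.8  152.1] [12.2 22.7] 82.4 z 59.9 ctr a -108.5
scene pinhi 9 a [-110.9 -104.2] b [142.4 150.3] rect [-107.8  146.2] [7.8 6.8] 86.1 z 168.4 ctr a -107.5
```

View pics/z14scene.png

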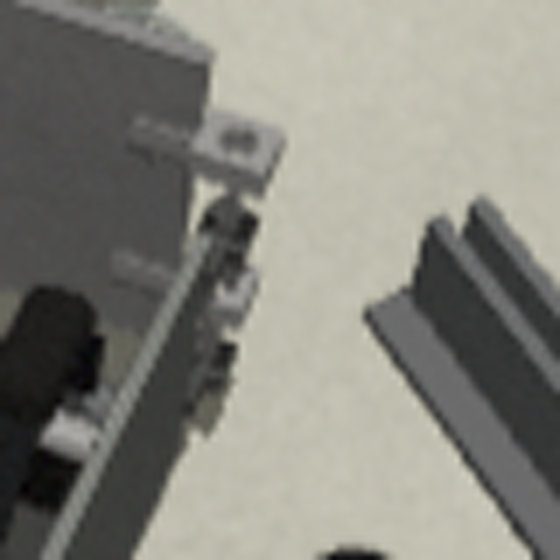

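View pics/z14top.png

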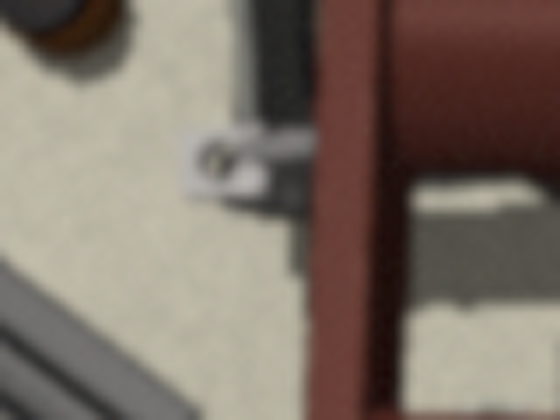

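Knuckle bore sits over the upper pin to within ~1 mm in both views (dark pin visible in the bore at top crop (213,158)). Shifting -1 mm in x and lowering slowly.

Call:
jog_arm:
  steps:
    - {"dx":-0.02,"dy":0,"dz":0,"twist":0}
    - {"dx":-0.02,"dy":0,"dz":-0.1,"twist":0}
    - {"dx":-0.02,"dy":0,"dz":-0.2,"twist":0}
    - {"dx":-0.02,"dy":0,"dz":-0.3,"twist":0}
    - {"dx":-0.02,"dy":0,"dz":-0.35,"twist":0}

```text
t: 29.8
tool_pos: [0.5145, 0.0605, 0.1968]
tool_rot: [2.12, 2.294, -0.016]
contact_force: [-0.3, -0.0, -2.8]
opening: 0.0084
```

```bash
python3 now.py; python3 kn.py | grep -v br
```

```text
t 29.8 pos [0.5145 0.0605 0.1968] jaw 4.5 tilt [ 0.006 -0.02  -1.   ] open 0.0084 F [-0.3 -0.  -2.8] need [-8.58 -1.01  0.  ] twist 0
bottom 0.0381 tcp in stand [-109.6   -3.3] jaw-4.4 0.12
top khi 70 a [-124.7  -99.9] b [138. 163.] rect [-112.3  150.4] [25.2 24.8] 89.3 z 184.3 ctr a -112.3
top klo 17 a [-124.7 -113.4] b [138.4 162.3] rect [-122.1  149.5] [10.  25.8] 20.3 z 95.2 ctr a -119.1
top top edge 106 a [-116.2 -106.4] b [-139.5  -68.5] rect [-111.1 -102.7] [10.  73.9] 0.4 z 228.0 ctr a -111.3
   edge line angle vs stand y -0.09 a -111.7 b range [-139.4  130. ]
top pinhi 14 a [-115.8 -104.9] b [143.6 153.8] rect [-110.2  148.6] [10. 11.] 87.0 z 170.5 ctr a -110.4
scene khi 61 a [-123.9  -95. ] b [137.7 162.5] rect [-109.5  150.1] [29.3 24.8] 0.4 z 184.0 ctr a -109.4
scene klo 40 a [-123.2  -96. ] b [142.6 162.5] rect [-109.4  152. ] [20.7 27.4] 88.2 z 93.5 ctr a -109.6
scene top edge 154 a [-116.7 -101.7] b [  5.3 128.2] rect [-110.6   67.1] [ 18.9 126.1] 1.9 z 227.8 ctr a -109.2
   edge line angle vs stand y -179.76 a -107.3 b range [-137.5  127.5]
scene pinhi 21 a [-101.8  -96.1] b [131.3 161.9] rect [-97.8 146.7] [ 4.8 32. ] 7.1 z 172.7 ctr a -98.9
```

No contact force with the bottom at 38 mm, so both pin tips are inside the bores. Continue down.

Call:
jog_arm:
  steps:
    - {"dx":0.015,"dy":0,"dz":-0.08,"twist":0}
    - {"dx":0.015,"dy":0,"dz":-0.16,"twist":0}
    - {"dx":0.015,"dy":0,"dz":-0.22,"twist":0}
    - {"dx":0.015,"dy":0,"dz":-0.25,"twist":0}

```text
t: 30.4
tool_pos: [0.5153, 0.0604, 0.1816]
tool_rot: [2.12, 2.294, -0.017]
contact_force: [-0.8, 0.5, -3.6]
opening: 0.009
```

```bash
python3 now.py; python3 kn.py | grep -v br
```

```text
t 30.4 pos [0.5153 0.0604 0.1816] jaw 4.5 tilt [ 0.006 -0.02  -1.   ] open 0.009 F [-0.8  0.5 -3.6] need [-8.59 -1.01  0.  ] twist 0
bottom 0.0229 tcp in stand [-108.8   -3.4] jaw-4.4 0.11
top khi 82 a [-124.   -98.3] b [138.2 163.4] rect [-111.2  150.6] [25.8 25.3] 87.6 z 168.7 ctr a -111.1
top klo 19 a [-123.8 -112.4] b [138.3 161.5] rect [-117.4  150. ] [23.3 12. ] 87.7 z 78.7 ctr a -118.1
top top edge 105 a [-115.5 -105.7] b [-138.   -68.8] rect [-110.5 -102.4] [10.1 72.6] 0.6 z 212.1 ctr a -110.6
   edge line angle vs stand y -179.84 a -110.8 b range [-138.   130.2]
top pinhi 92 a [-123.9  -98.4] b [132.3 162.9] rect [-111.5  147.2] [31.2 25.2] 87.1 z 168.8 ctr a -111.1
scene khi 68 a [-121.1  -95.3] b [137.8 162.5] rect [-108.   150.1] [25.7 25.4] 2.2 z 168.2 ctr a -108.2
scene klo 47 a [-122.8  -93.7] b [140.7 162.2] rect [-109.4  153. ] [33.  20.3] 10.9 z 78.4 ctr a -108.3
scene top edge 157 a [-115.8  -97.6] b [  4.5 128.5] rect [-109.2   66.1] [ 18.9 126.8] 2.5 z 212.4 ctr a -106.7
   edge line angle vs stand y -0.01 a -106.5 b range [-137.   127.5]
scene pinhi 77 a [-121.1  -96.5] b [130.7 162.4] rect [-108.3  146.6] [24.8 32.2] 2.4 z 168.4 ctr a -108.8
```

Free to 23 mm; last 3 mm to the brackets, then a gentle seat.

Call:
jog_arm:
  steps:
    - {"dx":0,"dy":0,"dz":-0.03,"twist":0}
    - {"dx":0,"dy":0,"dz":-0.06,"twist":0}
    - {"dx":0,"dy":0,"dz":-0.07,"twist":0}

```text
t: 30.88
tool_pos: [0.5156, 0.0604, 0.178]
tool_rot: [2.12, 2.294, -0.016]
contact_force: [-0.1, -1.1, 0.5]
opening: 0.0087
```

```bash
python3 now.py; python3 kn.py | grep -E "bottom|khi|klo"
```

```text
t 30.88 pos [0.5156 0.0604 0.178 ] jaw 4.5 tilt [ 0.007 -0.02  -1.   ] open 0.0087 F [-0.1 -1.1  0.5] need [-8.59 -1.01  0.  ] twist 0
bottom 0.0193 tcp in stand [-108.5   -3.5] jaw-4.4 0.11
top khi 80 a [-123.9  -98.3] b [138.4 163.7] rect [-111.   150.9] [25.7 25.3] 87.9 z 165.7 ctr a -111.1
top klo 22 a [-123.6 -112.5] b [138.3 163.2] rect [-120.7  149.7] [10.5 26.9] 16.7 z 75.9 ctr a -118.0
scene khi 65 a [-120.8  -94.6] b [137.8 162.2] rect [-108.   150.2] [24.5 27.5] 88.6 z 165.6 ctr a -107.7
scene klo 53 a [-122.3  -89.4] b [141.9 162.6] rect [-104.7  153.5] [37.  20.9] 7.1 z 75.4 ctr a -105.9
```

Weight is now carried by the brackets (knuckle tops at 165.7 and ~75.6 mm; nominal 166 and 76). Releasing and lifting off.

Call:
jog_arm:
  steps:
    - {"dx":0,"dy":0,"dz":0,"twist":0}
    - {"dx":0,"dy":0,"dz":0,"twist":0}
    - {"dx":0,"dy":0,"dz":0,"twist":0}
    - {"dx":0,"dy":0,"dz":0,"twist":0}
  gripper: 130

```text
t: 31.48
tool_pos: [0.5156, 0.0604, 0.1782]
tool_rot: [2.12, 2.293, -0.016]
contact_force: [-0.6, -0.7, -0.1]
opening: 0.0422
```

Call:
jog_arm:
  steps:
    - {"dx":0,"dy":0,"dz":0.2,"twist":0}
    - {"dx":0,"dy":0,"dz":0.6,"twist":0}
    - {"dx":0,"dy":0,"dz":1.2,"twist":0}
    - {"dx":0,"dy":0,"dz":2,"twist":0}
    - {"dx":0,"dy":0,"dz":2.6,"twist":0}

```text
t: 32.1
tool_pos: [0.516, 0.0604, 0.3377]
tool_rot: [2.118, 2.292, -0.012]
contact_force: [0.2, -0.8, -0.1]
opening: 0.0418
```

Call:
jog_arm:
  steps:
    - {"dx":-0.3,"dy":0.6,"dz":0,"twist":0}
    - {"dx":-0.6,"dy":1.4,"dz":0,"twist":0}
    - {"dx":-0.9,"dy":2.2,"dz":0,"twist":0}
    - {"dx":-1.2,"dy":3.0,"dz":0,"twist":0}
    - {"dx":-1.5,"dy":3.8,"dz":0,"twist":0}

```text
t: 32.72
tool_pos: [0.4253, 0.2899, 0.3389]
tool_rot: [2.118, 2.291, -0.01]
contact_force: [0.4, -0.2, 0.5]
opening: 0.0416
```

```bash
python3 look.py p15; python3 ck.py; python3 now.py; python3 - <<'E'
from h import *
t=np.radians(4.4);R=np.array([[np.cos(t),-np.sin(t)],[np.sin(t),np.cos(t)]])
for n in('top','scene'):
    im,W=grab(n);S=(W[...,:2]-np.array([.6235,.0722]))@R*1e3;z=W[...,2]*1e3
    m=(abs(z-210)<5)&(abs(S[...,1])<170)&(S[...,0]<-50)&(S[...,0]>-200)
    q=S[m];print(n,m.sum(),'z',np.median(z[m]).round(1),cv2.minAreaRect(q.astype(np.float32)),'b',np.percentile(q[:,1],[1,99]).round(1))
    m=(abs(z-166)<4)&(S[...,1]>134)&(S[...,1]<170)&(abs(S[...,0]+110)<25)
    print('  khi z',np.median(z[m]).round(1),cv2.minAreaRect(S[m].astype(np.float32)))
E
```

```text
top 223 [-10.4 -79.2] [30.2 58.6] 86.2 [183.5 188.7 192.4]
top 219 [-10.4  -1.1] [27.4 58.9] 86.7 [182.8 188.1 192.3]
top 227 [-19.7 107.6] [59.  30.1] 1.5 [180.  186.7 191.1]
scene 197 [ -8.1 -79.9] [29.7 62.5] 89.7 [177.6 187.9 192. ]
scene 206 [-6.6 -0.5] [29.7 61.2] 88.3 [178.1 187.8 191.8]
scene 203 [-15.6 106.6] [61.6 30.4] 0.1 [177.7 186.1 191. ]
t 32.92 pos [0.4257 0.2889 0.3384] jaw 4.6 tilt [ 0.011 -0.02  -1.   ] open 0.0413 F [ 0.5  0.2 -0. ] need [-7.1  -4.82  0.  ] twist 0
top 112 z 207.5 ((-110.17881774902344, 56.4079704284668), (9.929247856140137, 139.0748748779297), 0.5000802874565125) b [ -2.2 125.2]
  khi z 167.2 ((-105.54489135742188, 147.4572296142578), (25.886707305908203, 36.665164947509766), 86.22603607177734)
scene 89 z 207.3 ((-107.3410415649414, 60.91864013671875), (11.88761043548584, 129.4590301513672), 0.044531941413879395) b [  0.4 125.2]
  khi z 166.6 ((-105.20419311523438, 146.96484375), (25.23734474182129, 37.155921936035156), 88.8199691772461)
```

View pics/p15scene.png

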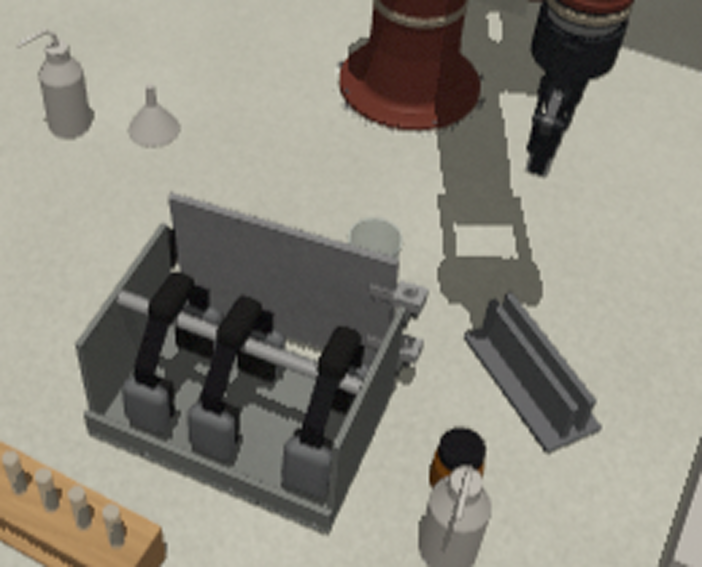

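View pics/p15top.png

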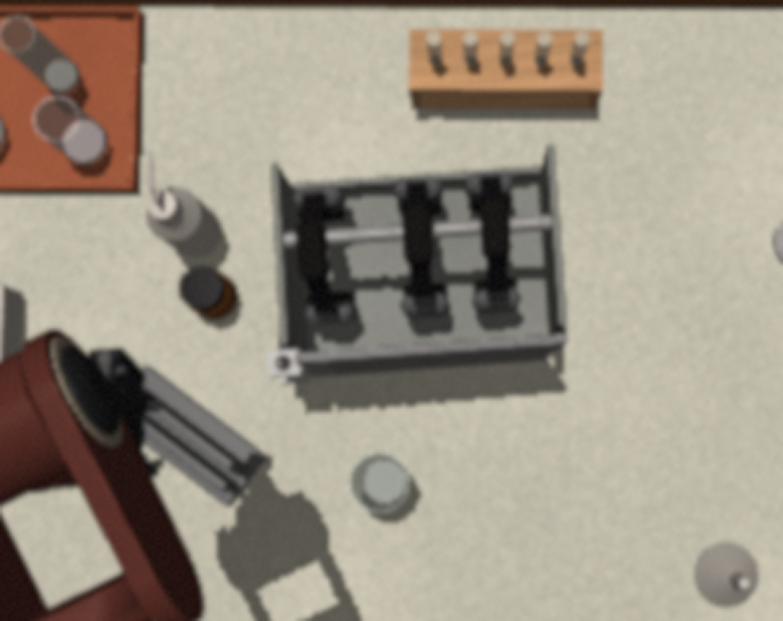

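Door is hung and closed across the front (top view edge from (285,360) to (560,340)), drooping slightly at its free end within the bore play. I'll wait a moment and check rest and heights along its edge.

Call:
jog_arm:
  steps:
    - {"dx":0,"dy":0,"dz":0,"twist":0}
    - {"dx":0,"dy":0,"dz":0,"twist":0}
    - {"dx":0,"dy":0,"dz":0,"twist":0}
    - {"dx":0,"dy":0,"dz":0,"twist":0}
    - {"dx":0,"dy":0,"dz":0,"twist":0}

```text
t: 33.65
tool_pos: [0.4264, 0.2877, 0.3381]
tool_rot: [2.119, 2.29, -0.012]
contact_force: [-1.7, -0.4, 0.1]
opening: 0.0418
```

```bash
python3 - <<'E'
from h import *
t=np.radians(4.4);R=np.array([[np.cos(t),-np.sin(t)],[np.sin(t),np.cos(t)]])
for n in('top','scene'):
    im,W=grab(n);S=(W[...,:2]-np.array([.6235,.0722]))@R*1e3;z=W[...,2]*1e3
    a,b=S[...,0],S[...,1]
    m=(z>185)&(z<220)&(abs(b)<170)&(a<-85)&(a>-150)
    tm=m&(z>175)
    for c in(-130,-100,-50,0,50,100,125):
        k=m&(abs(b-c)<6)
        if k.sum(): print(n,c,k.sum(),'a',np.median(a[k]).round(1),'ztop',np.percentile(z[k],90).round(1))
    print(n,'b',np.percentile(b[m],[1,99]).round(1))
    for l,zz in(('hi',166),('lo',76)):
        k=(abs(z-zz)<5)&(b>140)&(b<172)&(a>-128)&(a<-92)
        if k.sum()>5:
            p=S[k];A=np.c_[p[:,0],p[:,1]-148,np.ones(len(p))];s=np.linalg.lstsq(A,z[k],rcond=None)[0]
            print('  knuckle',l,'a',np.percentile(p[:,0],[2,98]).round(1),'bmax',np.percentile(p[:,1],98).round(1),'z@axis',s[2].round(1),'slope b',s[1].round(3))
E
python3 ck.py
```

```text
top -130 16 a -108.2 ztop 198.6
top -100 17 a -108.2 ztop 200.2
top -50 21 a -109.9 ztop 201.1
top 0 19 a -109.9 ztop 204.1
top 50 16 a -110.6 ztop 207.7
top 100 21 a -111.5 ztop 209.2
top 125 12 a -111.3 ztop 210.7
top b [-139.6  122.9]
  knuckle hi a [-123.6  -98.2] bmax 160.3 z@axis 169.3 slope b 0.105
  knuckle lo a [-123.4 -113.6] bmax 165.1 z@axis 68.1 slope b -0.07
scene -130 18 a -102.1 ztop 197.6
scene -100 18 a -103.0 ztop 199.9
scene -50 22 a -102.8 ztop 201.3
scene 0 24 a -103.0 ztop 204.6
scene 50 27 a -103.7 ztop 206.2
scene 100 31 a -104.4 ztop 207.9
scene 125 25 a -105.2 ztop 209.2
scene b [-139.   125.9]
  knuckle hi a [-122.4  -93.7] bmax 160.0 z@axis 163.3 slope b -0.034
  knuckle lo a [-120.9  -94.8] bmax 164.4 z@axis 75.7 slope b 0.004
top 222 [-10.4 -79.5] [30.1 58.2] 87.2 [182.3 188.2 191.8]
top 219 [-10.2  -1. ] [27.6 58.3] 86.2 [181.7 188.5 192.4]
top 228 [-19.2 107.1] [58.9 30.5] 0.0 [179.7 186.5 192.2]
scene 195 [ -5.3 -79.7] [59.9 28.5] 0.6 [177.8 188.3 191.2]
scene 202 [-6.3 -0.8] [29.  61.4] 89.9 [178.6 188.3 191.9]
scene 201 [-16.6 106.8] [63.8 30. ] 1.0 [177.6 186.  191.1]
```

```bash
python3 -c "
from station import ctrl
print(ctrl.finish_job(), ctrl.get_obs()['t'])"
```

```text
the job is handed in; nothing more can be done
the job is handed in; nothing more can be done
```

I hung the three pairs of ear defenders I found over the rail, then hung the door on both pintle pins and left it closed. I handed the job in at about 34 s; no verdict is reported.

**Ear defenders:** In the last checks all three hung astride the rail, with crown tops at about 190 mm, as expected. After placing, the pair next to the +y wall was knocked about 3 cm along the rail. I left it there because it still hung at rest: about 107 mm along the rail (limit 135) and 15–20 mm off its line (limit 30).

**Door:** The weight came off the gripper at the bottom of the travel, and the knuckle tops then measured about 166 and 76 mm, their nominal heights. After release the door settled about 0.05 rad down at its free end, which fits the play in the bores and is under the 0.15 rad limit. The free edge ended within a few millimetres of closed in the top view, and about 8 mm off in the scene view.

**Checks that disagreed:**
- The two cameras differ by 4–6 mm in x, so I averaged them and compared knuckles with pins within the same view.
- After release, fits of the knuckle heights from the depth data were noisy. The top view gave 169 mm for the upper and 68 mm for the lower; the scene view gave 163 mm and 76 mm. For "fully home" I rely on the seating force, the heights taken before release, and the door's top edge height near the hinge.

**Labware:** In the last pictures, the bottles, beaker, funnel and jar I could see stood where they had been. The cylinder was outside those pictures, and I did not measure it again at the end.

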